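Prop up the casting mould to drain

TASK

Lever the heavy plaster mould up with the pry bar on the fulcrum block and park the bar under the keeper hook beside it, so that it stays down by itself. Then swing the prop rod from its clip fully up into the slot under the mould's ear, and free the bar from the keeper so that the mould rests on the prop and the bar lies over the fulcrum, handle up. Leave the teapot, mug and bowl where they are.

Things in the scene. Friction and masses are not known exactly. Their poses are not given: they have to be found in the camera images.
- station: Steel fittings screwed to the bench, one rigid fixed group: fulcrum, keeper hook, prop bracket, clip. Origin on the bench surface, z up, +y towards the mould. Fulcrum and bar line at x -55 mm, prop at x 55. A wooden batten 22 high at y 252 to 277 keeps the mould from sliding back.
- fulcrum (a point): Top of the fulcrum block, z 44 mm, middle of its width (station x -55, y 0). Half-round top of radius 12, axis along station x; 66 wide, 36 deep, with a cheek at each end up to z 56, 56 clear between them.
- keeper (a point): Lower edge of the free end of the keeper's arm, mid width, at station x -73, y -100, z 54 mm. The keeper is an inverted-L steel hook: arm 20 wide (y), 10 thick, running from here 32 in -x to the inner face of its upright post (14 thick, 64 high).
- prop_hinge (a point): Hinge axis of the prop (along station x), at station x 55, y 20, z 26 mm, in a bracket of two cheeks, 28 over all in x, 36 high.
- clip (a point): Top middle of the clip, an open steel U, 24 wide, 14 long (y), 24 high, in which the prop lies, 112 mm from the hinge.
- mould: White plaster two-part casting mould 180 x 150 x 110 mm on an aluminium base plate 220 (x) x 200 (y) x 14 with four 30 high feet; about 5 kg, varies. Origin: centre, underside of the feet. Axes parallel to the station's; starts level, 150 along +y of it. Tips about its rear feet (y 97); tilt is about 0.12 rad with the bar parked, 0.08 on the prop. Top at z 154.
- lip (a point): Lower front edge of the mould's base plate above the bar (mould x -55, y -100, z 30 mm). A rib 25 behind it, under the plate, stops the bar's tip.
- ear (a point): Slot point: underside of the steel ear in front of the mould (mould x 55, y -115, z 134 mm), where the prop's tip bears. The ear spans y -141 to -69, 46 wide, 8 thick, with a cheek hanging down 11 along each side; between the cheeks is the 30 wide slot, open to the front.
- bar: Dark steel flat pry bar 236 x 22 x 10 mm, 0.42 kg, loose. Origin: mid thickness, centre line, 61 from the tip; z normal to the flat, +y to the tip, which lies under the plate; handle to y -175, slanting up 29 degrees, held so by its own weight. Pressing the handle to level lifts the plate's edge about 24; takes 6 to 12 N at the grip point, little sideways; the bar rolls on the round top.
- bar_grip (a point): Grip point of the bar's handle: mid thickness, 150 mm from the bar's origin.
- bar_keep (a point): Point of the bar, mid thickness, 100 mm from its origin, that goes under the keeper's arm. The keeper stands on the station's -x side of the bar: the bar's top must go below the arm here, then the handle swings towards -x about the fulcrum, some 20 at this point, and is let up against the arm.
- prop (a joint): Angle of the prop rod, rad: 0 lying in its clip, pointing to the station's -y; 1.57 upright; 1.72 hard stop, leaning towards the mould, tip in the slot. Steel, 14 mm wide (station x), 12 thick; stiff hinge (0.09 N m), stays where left. It passes under the ear, with about 8 to spare, only while the bar is parked.
- prop_tip (a point): Centre of the prop's rounded tip (radius 6 mm), 119 mm from its hinge axis.
- teapot: White teapot, about 170 x 112 x 109 high, a bystander; origin at the centre of its underside.
- mug: White mug, 82 across, 92 high, a bystander; origin at the centre of its underside.
- bowl: Terracotta bowl, 110 across, 55 high, a bystander; origin at the centre of its underside.
There are look-alikes about, which are no part of the job. Of the things that look like the bar, the larger one is meant.

How it is judged (in metres and radians):
On the way, in this order (a step that is already met when the one before it is completed fails the run):
1. the mould is levered up and the bar stays parked under the keeper's arm without the robot touching it (angle between mould's own z axis and vertical above 0.095 rad and x of bar_keep in the frame of keeper below 0.005 m and z of bar_keep in the frame of keeper below 0 m and contact force between the fingers and bar below 0.2 N), for 0.2 s.
2. the prop rod is swung up past upright with its tip in the slot under the ear, the bar still parked (value of joint prop above 1.63 rad and horizontal distance between prop_tip and ear below 0.025 m and angle between mould's own z axis and vertical above 0.09 rad), for 0.2 s.
At the end, for the whole second after the job is handed in: Prop past upright (over 1.63 rad), tip within 25 mm of the slot point; mould at rest on it, tilted 0.06 to 0.095 rad; bar at rest, out of the keeper, over the fulcrum: grip point over 60 mm high, bar_keep within 70 mm (level) of the keeper's end (value of joint prop above 1.63 rad and horizontal distance between prop_tip and ear below 0.025 m and angle between mould's own z axis and vertical between 0.06 and 0.095 rad and z of bar_grip in the frame of station above 0.06 m and horizontal distance between bar_keep and keeper below 0.07 m and linear speed of mould below 0.01 m/s and linear speed of bar below 0.02 m/s and angular speed of bar below 0.1 rad/s); the robot touches nothing.
It fails at once if a bystander is pushed more than 40 mm (distance of any of teapot, mug, bowl from where it was at the start of the episode above 0.04 m).
It fails at once if the mould is tipped more than 0.25 rad (angle between mould's own z axis and vertical above 0.25 rad).
It also fails if it takes over 64 s, if anything falls off the work surface, if the arm or the gripper's body presses on something with over 40 N, if the wrist force passes 120 N, or if a joint passes its speed limit or range.

ROBOT

A 6-joint arm with a two-finger parallel gripper is mounted at the origin on the work surface. World frame = base frame: x ahead of the robot, y to its left, z up, the work surface at z = 0. Lengths are in mm, angles in rad, forces in N, time in s.
With the tool pointing down it reaches from about 275 to 825 mm from the base axis. Payload 4.9 kg.
Tool frame: the origin (TCP) lies on the mounting face of the last link; the fingertips stand manip.nose_length ahead of it and the grasp point (between the pads) lies 155 mm ahead of it (manip.nose_length is the distance from the TCP to the fingertips, in mm); z points along the fingers, y is the line along which they close (so a half turn about z gives the same grasp; the last joint's range is limited). The gripper opens to 85 mm and grips with 20 to 120 N. Pads are 22 mm wide; open, the fingers measure 114 mm over their backs; the gripper's body (76 mm by 85 mm) begins 54 mm behind the grasp point. The pads swing forward as they close: fully open they stand 13 mm farther back than shut.
Start: joints at [1.08, 0.326, -0.193, 1.052, 0, 1.437], TCP at [192.098, 515.381, 404.681] pointing down, gripper open.
Joint ranges: [-2.65, 2.65], [-0.97, 1.79], [-1.3, 1.35], [-1.93, 2.1], [-1.47, 1.37], [-3.14, 3.14]. Speed limits (rad/s): [2.57, 2.57, 3.14, 3.14, 3.14, 3.14].

INTERFACE

Orientations are given as a unit quaternion [w, x, y, z].
In Python, from cell import sensors, optics, job_done, manip gives the robot as it stands.
- The arm moves only by the tool step_arm, never from a script. Its arguments are lists of equal length, an entry for each row: "offset": the shift along the tool's x, y, z in mm, a list of three; "delta_rot": the turn, a rotation vector about the tool's x, y, z in degrees, a list of three. A call has 1 to 10 rows; each row shifts and turns the commanded pose from where the row before left it, along the tool's axes as they then stand; what a row does not reach is not made up. A row lasts 1/10 s, in which the tool goes at most 50 mm and 8.59 degrees, less where a joint would pass 70% of its speed; a pose out of reach is approached as far as the arm can. A call is refused whole if a number of a shift passes 50 or a number of a turn 8.59, either way. A call with a gripper value outside its range is refused whole. "hand" is the closure, from 0 (fully open) to 1 (shut), set as the call begins (left out, the last holds). The fingers move at their own pace and stop on an object; "squeeze" is the grip in N (left out, the last holds). Time passes only in rows, so rows that do not move let the fingers close. It gives the time, the measured TCP pose, the force, the opening and the grip force at its end, in the units of the state.
- sensors.sense(): the state, without advancing time (a new reading comes with each control period).
- optics.grab_frame(name): name is "scene" or "top" or "wrist"; returns a dict with "color" (400x640x3 uint8, blue, green, red), "mtx" (3x3 intrinsics, pixels), "distortion" ([k1, k2, p1, p2, k3] as OpenCV has them; the pictures are not rectified), "position" and "attitude" of the camera in the world; the wrist camera has in their place "T_tool_cam" (4x4, takes a point from camera to tool coordinates, whose origin is the TCP and whose axes are the flange's). Camera axes: x right, y up, looking along -z (the intrinsics and any distortion apply to the point x, -y, -z); pixel columns grow to the right and rows downward; lengths in mm; the calibration is good to about 2 mm. A picture is of the moment at which its call begins: read the wrist's pose just before it. There is no depth.
- job_done(): hands the job in; it is judged then, once.
The state is a dict: "time": time; "joints": joint angles; "joint_vel": joint speeds; "joint_efforts": joint torques, N m; "tool_pos": TCP position; "eef_rot": TCP orientation; "wrist_force": force on the tool from outside, world axes, zero at the start; "ft_torque": the same for the moment, N m; "opening": opening from 0.0 (shut) to 1.0 (fully open); "grasp_force": force on a finger pad.
Only numpy, scipy, OpenCV 4.12 (cv2) and the standard library are available. Lean on these libraries where they do the work, as an engineer would, in place of code of your own. Each camera call takes 0.05 s, during which the arm holds its last target. There are 200 camera calls.

## Working session

There is one attempt and no reset: what is moved stays moved. The work goes in short steps, Python scripts to look and compute and a tool call to move; the robot and the scene stay as the last step left them, time stands still between calls to the robot, and variables do not carry over. Pictures are saved under pics/ and viewed, at most 10 in all, crops included, and the job is handed in when it is done.

Besides the shell and the picture viewer there is one more tool, called after "Request:" as name(argument=value, ...), one argument or row to a line, values as JSON. step_arm: Moves the arm, as the interface text tells. Its arguments: {"type":"object","properties":{"offset":{"type":"array","items":{"type":"array","items":{"type":"number"}}},"delta_rot":{"type":"array","items":{"type":"array","items":{"type":"number"}}},"hand":{"type":"number"},"squeeze":{"type":"number"}},"required":["offset","delta_rot"]}

```bash
mkdir -p pics
cat > h.py <<'E'
import numpy as np, cv2, json
from scipy.spatial.transform import Rotation as R
from cell import sensors, optics, job_done, manip
def grab(n):
    s=sensors.sense(); f=optics.grab_frame(n); cv2.imwrite(f'pics/{n}_{s["time"]:.2f}.png',f['color'])
    print(n,s["time"],{k:np.round(np.array(v),3).tolist() for k,v in f.items() if k!='color'}); return f,s
E
python3 - <<'E'
from h import *
print(sensors.sense(),manip.nose_length)
for n in ("scene","top"):
    f,s=grab(n); import pickle; pickle.dump(f,open(n+'.pkl','wb'))
E
ls pics
```

```text
{'time': 0.0, 'joints': array([ 1.07978896e+00,  3.26968985e-01, -1.93595768e-01,  1.05203367e+00,
        1.73435740e-05,  1.43658201e+00]), 'joint_vel': array([ 0.00019254, -0.00027824,  0.00104947, -0.00039761,  0.00100535,
        0.00067375]), 'joint_efforts': array([-1.38912310e-03, -4.43405342e+01,  2.62436807e+01,  1.54072774e-02,
       -4.51090946e-04, -3.37870505e-07]), 'tool_pos': array([191.95365456, 515.10227689, 403.88340351]), 'eef_rot': array([-2.85363804e-04,  1.77451711e-01,  9.84129096e-01, -8.54712006e-04]), 'wrist_force': array([-0.44002057,  0.09770584,  0.11811286]), 'ft_torque': array([-0.01498595,  0.02086852,  0.01925553]), 'grasp_force': 0.0, 'opening': 1.0022350145911172} 173.4
scene 0.0 {'mtx': [[497.356, 0.0, 325.12], [0.0, 497.356, 204.963], [0.0, 0.0, 1.0]], 'distortion': [0.054, 0.0, 0.0, 0.0, 0.0], 'position': [1368.458, 925.728, 980.366], 'attitude': [0.335, 0.188, 0.425, 0.82]}
top 0.05 {'mtx': [[483.531, 0.0, 313.433], [0.0, 483.531, 202.815], [0.0, 0.0, 1.0]], 'distortion': [-0.043, 0.0, 0.0, 0.0, 0.0], 'position': [238.247, 55.414, 1496.704], 'attitude': [-0.705, -0.057, 0.055, 0.705]}
scene_0.00.png
top_0.05.png
```

View pics/scene_0.00.png

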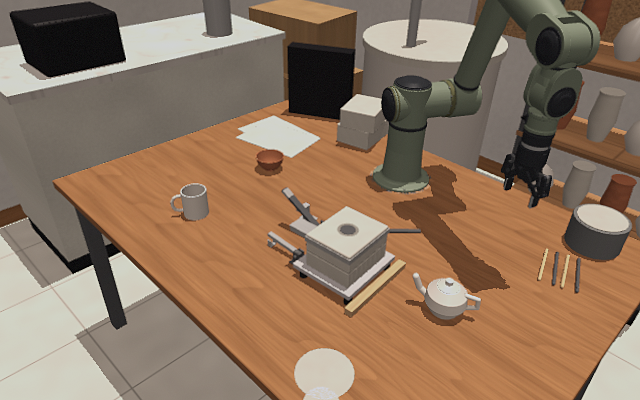

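View pics/top_0.05.png

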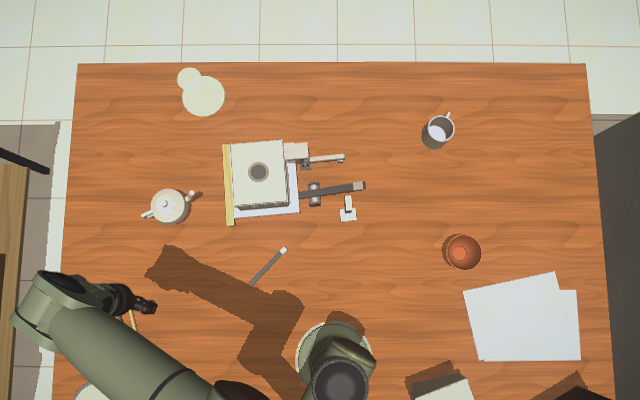

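The mould group is at top (258,175). There are two bar-like things. One is the long dark bar at (330,190), which runs under the plate over the fulcrum. The other is a small loose one at (268,265). The first fits, being larger and on the fulcrum. I'll check it in an enlarged crop.

Run:
```python
import cv2
a=cv2.imread('pics/top_0.05.png')[130:240,215:375]; cv2.imwrite('pics/ct.png',cv2.resize(a,None,fx=5,fy=5,interpolation=cv2.INTER_CUBIC))
a=cv2.imread('pics/scene_0.00.png')[180:310,260:410]; cv2.imwrite('pics/cs.png',cv2.resize(a,None,fx=4.5,fy=4.5,interpolation=cv2.INTER_CUBIC))
```

```text
(no output)
```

View pics/ct.png

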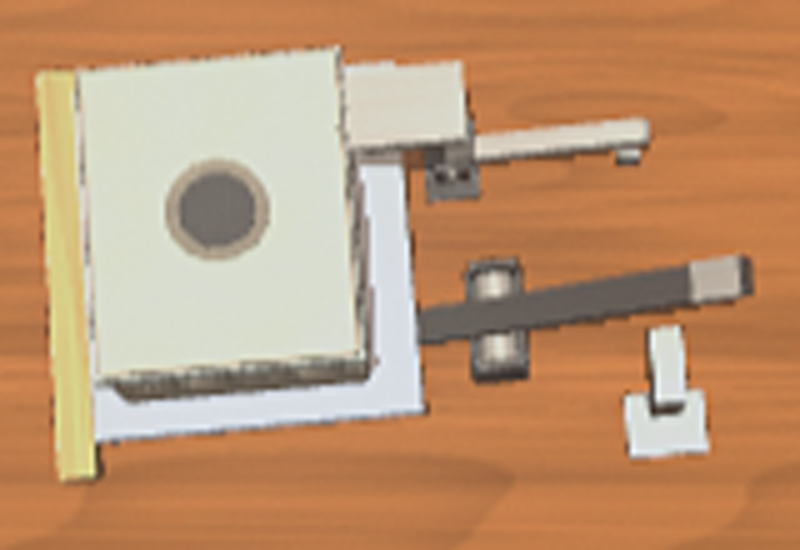

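View pics/cs.png

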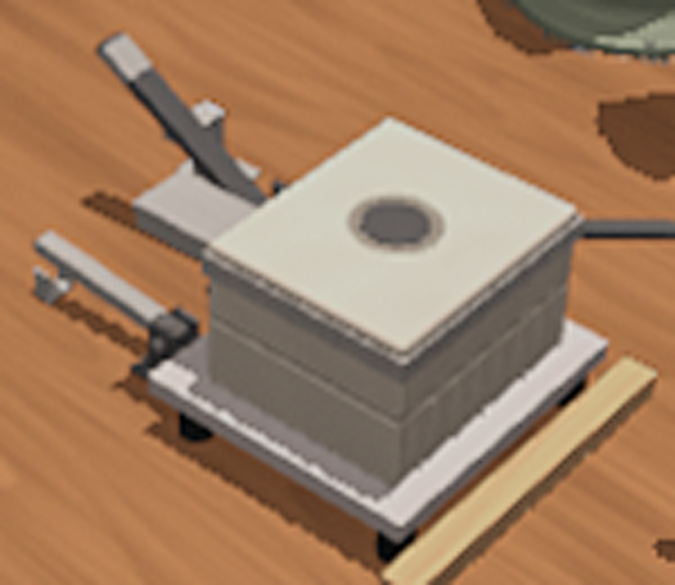

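```bash
cat >> h.py <<'E'
def proj(f,P):
    P=np.atleast_2d(P).astype(float)
    q=np.array(f['attitude']); Rm=R.from_quat([q[1],q[2],q[3],q[0]]).as_matrix()
    c=(P-np.array(f['position']))@Rm; c=c*[1,-1,-1]
    return cv2.projectPoints(c.reshape(-1,1,3),np.zeros(3),np.zeros(3),np.array(f['mtx']),np.array(f['distortion'],float))[0].reshape(-1,2)
def stw(p,S):
    x,y,a=p; c,s=np.cos(a),np.sin(a); S=np.atleast_2d(S).astype(float)
    return np.c_[x+c*S[:,0]-s*S[:,1], y+s*S[:,0]+c*S[:,1], S[:,2]]
E
python3 - <<'E'
from h import *
import pickle
from scipy.optimize import least_squares
t=pickle.load(open('top.pkl','rb')); sc=pickle.load(open('scene.pkl','rb'))
pt=lambda u,v:(u/5+215,v/5+130); ps=lambda u,v:(u/4.5+260,v/4.5+180)
D=[(t,(-73,-100,64),pt(666,327)),(t,(-55,0,50),pt(498,320)),(t,(90,225,154),pt(78,75)),(t,(90,75,154),pt(340,48)),(t,(-90,75,154),pt(357,355)),
(t,(55,-105,32),pt(649,131)),(t,(-110,50,44),pt(424,411)),(t,(78,9,142),pt(462,63)),(t,(32,9,142),pt(467,145)),
(sc,(55,-105,32),ps(43,241)),(sc,(-90,225,154),ps(581,217)),(sc,(90,225,154),ps(404,356)),(sc,(90,75,154),ps(210,255)),(sc,(-90,75,154),ps(390,119)),(sc,(110,250,44),ps(402,528)),(sc,(-73,-100,64),ps(180,112)),(sc,(78,9,142),ps(208,258))]
D=D[:-2]
def res(p): return np.concatenate([proj(f,stw(p,S))[0]-np.array(u) for f,S,u in D])
r=least_squares(res,[400,60,0],loss='soft_l1'); print(r.x); print(np.round(res(r.x).reshape(-1,2),1).tolist())
p=r.x
for n,S in dict(fulc=(-55,0,44),keep=(-73,-100,54),hinge=(55,20,26),tip=(55,-99,26),ear=(55,35,134),grip=(-55,-131,121)).items(): print(n,stw(p,S).round(0))
c,s=np.cos(np.radians(29)),np.sin(np.radians(29))
B=stw(p,[(-55,-175*c,52+175*s),(-55,50,25)]); print('bar end pred',((proj(t,B)-[215,130])*5).round(),((proj(sc,B)-[260,180])*4.5).round())
E
```

```text
[5.52296582e+02 6.55603492e+01 8.33626663e-02]
[[-1.5, 0.2], [-1.5, -0.7], [0.2, -1.1], [-0.2, 0.0], [1.0, 0.2], [-1.0, 0.7], [-1.6, 0.6], [-1.4, 0.3], [-1.1, -0.7], [-0.3, 0.6], [-0.5, -3.8], [-0.9, -3.2], [-1.5, -4.8], [-0.5, -2.5], [0.3, -1.4]]
fulc [[497.  61.  44.]]
keep [[488. -40.  54.]]
hinge [[605.  90.  26.]]
tip [[615. -29.  26.]]
ear [[604. 105. 134.]]
grip [[508. -70. 121.]]
bar end pred [[756. 268.]
 [410. 330.]] [[100.  25.]
 [318. 271.]]
```

```bash
cat >> h.py <<'E'
def qm(q): return R.from_quat([q[1],q[2],q[3],q[0]]).as_matrix()
def toolR(p,phi=0,yaw=0):   # phi deg: fingers lean to station +y; yaw deg about vertical
    f=np.radians(phi); c,s=np.cos(f),np.sin(f)
    M=np.array([[0,1,0],[c,0,s],[s,0,-c]]); return R.from_euler('z',p[2]+np.radians(yaw)).as_matrix()@M
def plan(p,way):   # way: list of (station grasp point, phi, yaw, nrows); grasp 155 ahead of TCP
    s=sensors.sense(); Rc=qm(s['eef_rot']); Pc=np.array(s['tool_pos']); g=stw_inv(p,Pc+155*Rc[:,2])
    print('t',s['time'],'grasp st',g.round(1),'phi',np.degrees(np.arctan2((R.from_euler('z',-p[2]).as_matrix()@Rc[:,2])[1],-Rc[2,2])).round(1),'F',np.round(s['wrist_force'],1))
    for S,phi,yaw,n in way:
        T=toolR(p,phi,yaw); rv=R.from_matrix(Rc.T@T).as_rotvec()/n; G0=Pc+155*Rc[:,2]; G1=stw(p,S)[0]; O=[];D=[]
        for i in range(1,n+1):
            Rn=Rc@R.from_rotvec(rv).as_matrix(); Pn=G0+(G1-G0)*i/n-155*Rn[:,2]
            O.append(np.round(Rc.T@(Pn-Pc),1).tolist()); D.append(np.round(np.degrees(rv),2).tolist()); Rc,Pc=Rn,Pn
        print(S,phi,n,'\n O',O,'\n D',D[0],'TCP',Pc.round(0))
def stw_inv(p,P):
    d=np.asarray(P)-[p[0],p[1],0]; c,s=np.cos(p[2]),np.sin(p[2]); return np.array([c*d[0]+s*d[1],-s*d[0]+c*d[1],d[2]])
E
python3 - <<'E'
from h import *
p=[552,62,.083]
plan(p,[((-20,-70,250),0,0,16)])
E
```

```text
t 0.1 grasp st [-321.3  481.2  249. ] phi -0.1 F [0.4 0.4 0.7]
(-20, -70, 250) 0 16 
 O [[-31.7, -23.2, -0.0], [-33.3, -20.9, -0.0], [-34.7, -18.5, -0.0], [-35.9, -16.0, -0.0], [-36.9, -13.4, -0.0], [-37.8, -10.8, -0.0], [-38.4, -8.1, -0.1], [-38.9, -5.3, -0.1], [-39.2, -2.6, -0.1], [-39.3, 0.2, -0.1], [-39.2, 3.0, -0.1], [-38.8, 5.7, -0.1], [-38.3, 8.5, -0.1], [-37.7, 11.1, -0.1], [-36.8, 13.8, -0.1], [-35.7, 16.3, -0.1]] 
 D [-0.01, 0.0, 4.05] TCP [538.  -9. 405.]
```

Request:
step_arm(
  offset=[
    [-32, -23, 0],
    [-33, -21, 0],
    [-35, -18.5, 0],
    [-36, -16, 0],
    [-37, -13.5, 0],
    [-38, -11, 0],
    [-38.5, -8, 0],
    [-39, -5, 0],
  ],
  delta_rot=[
    [0, 0, 4.05],
    [0, 0, 4.05],
    [0, 0, 4.05],
    [0, 0, 4.05],
    [0, 0, 4.05],
    [0, 0, 4.05],
    [0, 0, 4.05],
    [0, 0, 4.05],
  ],
)

```text
time: 0.9
tool_pos: [366.3, 251.1, 404.5]
eef_rot: [-0.0, 0.446, 0.895, -0.0]
wrist_force: [0.7, -0.2, -0.1]
opening: 1.0
grasp_force: 0.0
```

Request:
step_arm(
  offset=[
    [-39, -2.5, 0],
    [-39, 0, 0],
    [-39, 3, 0],
    [-39, 5.5, 0],
    [-38, 8.5, 0],
    [-38, 11, 0],
    [-37, 14, 0],
    [-36, 16, 0],
    [0, 0, 0],
    [0, 0, 0],
  ],
  delta_rot=[
    [0, 0, 4.05],
    [0, 0, 4.05],
    [0, 0, 4.05],
    [0, 0, 4.05],
    [0, 0, 4.05],
    [0, 0, 4.05],
    [0, 0, 4.05],
    [0, 0, 4.05],
    [0, 0, 0],
    [0, 0, 0],
  ],
)

```text
time: 1.9
tool_pos: [538.1, -10.7, 403.9]
eef_rot: [-0.001, 0.678, 0.735, -0.0]
wrist_force: [0.2, -0.6, 0.4]
opening: 1.003
grasp_force: 0.0
```

Run:
```python
from h import *
import pickle
f,s=grab("wrist"); pickle.dump((f,s),open('w.pkl','wb')); print(s['tool_pos'],s['eef_rot'])
cv2.imwrite('pics/w1.png',cv2.resize(f['color'],(800,500)))
```

```text
wrist 1.9 {'mtx': [[317.385, 0.0, 319.895], [0.0, 317.385, 199.742], [0.0, 0.0, 1.0]], 'distortion': [-0.064, 0.0, 0.0, 0.0, 0.0], 'T_tool_cam': [[0.001, 0.95, 0.313, 80.583], [1.0, -0.0, -0.0, -0.635], [-0.0, 0.313, -0.95, 32.342], [0.0, 0.0, 0.0, 1.0]]}
[538.0653254  -10.72959637 403.94206236] [-8.09686168e-04  6.77633892e-01  7.35398897e-01 -3.40504431e-04]
```

View pics/w1.png

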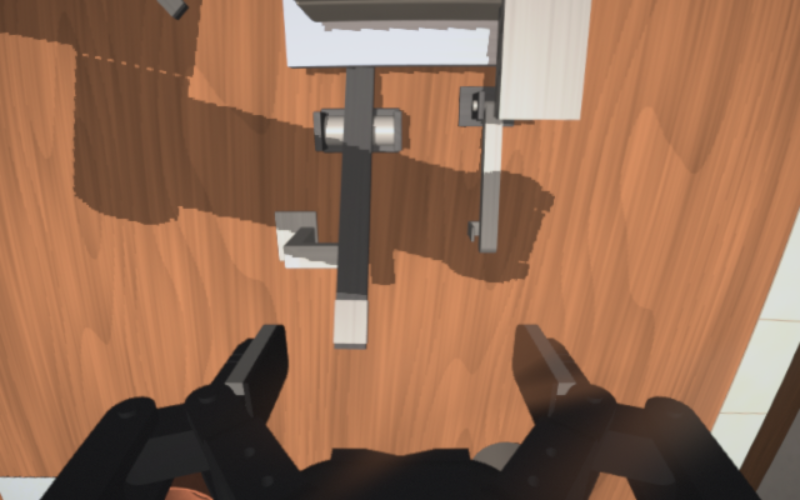

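The wrist picture shows, at 800 px scale:
- bar handle end at (350,347)
- fulcrum between x 315 and 401
- keeper arm at (320,255)
- prop tip at (489,251)
- ear front edge from (500,119) to (581,119)
- plate corner at (287,67)

I'll fit the station pose from these.

```bash
cat >> h.py <<'E'
def wcam(f,s):
    T=np.eye(4); T[:3,:3]=qm(s['eef_rot']); T[:3,3]=s['tool_pos']; W=T@np.array(f['T_tool_cam'])
    q=R.from_matrix(W[:3,:3]).as_quat(); return dict(mtx=f['mtx'],distortion=f['distortion'],position=W[:3,3],attitude=[q[3],*q[:3]])
E
python3 - <<'E'
from h import *
import pickle
from scipy.optimize import least_squares
f,s=pickle.load(open('w.pkl','rb')); w=wcam(f,s)
D=[((55,-105,30),(489,251)),((-88,0,56),(315,131)),((-22,0,56),(401,130)),((-110,50,44),(287,67)),((78,9,142),(581,119)),((32,9,142),(500,119))]
def res(p): return np.concatenate([proj(w,stw(p,S))[0]-np.array(u)/1.25 for S,u in D])
r=least_squares(res,[552,62,.083],loss='soft_l1'); p=r.x; print(p); print(np.round(res(p).reshape(-1,2),1).tolist())
c,sn=np.cos(np.radians(29)),np.sin(np.radians(29))
for z0 in(47,50): print('bar end',proj(w,stw(p,[(-55,-175*c,z0+175*sn+4),(-66,-175*c,z0+175*sn+4),(-44,-175*c,z0+175*sn+4)]))*1.25)
print('keeper corner',proj(w,stw(p,[(-105,-110,64),(-105,-90,64),(-73,-90,64)]))*1.25)
plan(p,[((-55,-127,160),-29,0,10),((-55,-132,124),-29,0,4)])
E
```

```text
[5.54594975e+02 6.33282532e+01 9.19020069e-02]
[[-1.2, -0.8], [1.0, 1.3], [0.8, 1.2], [-0.2, -0.9], [-0.1, -0.0], [-0.3, -0.4]]
bar end [[356.77186311 364.51367534]
 [341.02766908 364.55457924]
 [372.54854075 364.44883686]]
bar end [[356.32574487 367.04678792]
 [340.42160636 367.08502046]
 [372.26334704 366.98357416]]
keeper corner [[303.55340981 270.14388266]
 [301.45633776 247.32150016]
 [340.38557243 246.97033162]]
t 1.95 grasp st [-23.9 -71.3 249.1] phi 0.0 F [-0.1  0.4  0.1]
(-55, -127, 160) -29 10 
 O [[2.2, -3.1, 9.1], [2.7, -3.1, 9.4], [3.2, -3.1, 9.6], [3.7, -3.1, 9.9], [4.2, -3.1, 10.1], [4.7, -3.1, 10.2], [5.2, -3.2, 10.4], [5.7, -3.2, 10.5], [6.2, -3.2, 10.6], [6.8, -3.2, 10.7]] 
 D [-0.02, -2.9, -0.05] TCP [505.   7. 296.]
(-55, -132, 124) -29 4 
 O [[3.3, 0.0, 8.5], [3.3, -0.0, 8.5], [3.3, 0.0, 8.5], [3.3, 0.0, 8.5]] 
 D [-0.0, -0.0, 0.0] TCP [505.   2. 260.]
```

```bash
sed -i '$a p=[554.6,63.3,.0919]' h.py
python3 - <<'E'
from h import *
import pickle
f,s=pickle.load(open('w.pkl','rb')); w=wcam(f,s); c,sn=np.cos(np.radians(29)),np.sin(np.radians(29))
for dy in (0,6,12,18): print(dy,(proj(w,stw(p,[(-60,3+dy-175*c,49.8+175*sn+4)]))*1.25).round())
plan(p,[((-59,-100,157),-29,0,8),((-59,-120,122),-29,0,3)])
E
```

```text
0 [[349. 363.]]
6 [[348. 356.]]
12 [[348. 348.]]
18 [[347. 340.]]
t 1.95 grasp st [-23.9 -71.2 249.1] phi 0.0 F [-0.1  0.4  0.1]
(-59, -100, 157) -29 8 
 O [[6.2, -4.4, 11.8], [6.9, -4.4, 12.0], [7.7, -4.4, 12.2], [8.4, -4.4, 12.3], [9.2, -4.5, 12.4], [10.0, -4.5, 12.4], [10.7, -4.5, 12.3], [11.5, -4.5, 12.3]] 
 D [-0.03, -3.63, -0.06] TCP [498.  33. 293.]
(-59, -120, 122) -29 3 
 O [[-0.2, -0.0, 13.4], [-0.2, 0.0, 13.4], [-0.2, -0.0, 13.4]] 
 D [0.0, 0.0, 0.0] TCP [500.  13. 258.]
```

Request:
step_arm(
  offset=[
    [6, -4.4, 12],
    [7, -4.4, 12],
    [8, -4.4, 12],
    [8.5, -4.4, 12.3],
    [9, -4.5, 12.4],
    [10, -4.5, 12.4],
    [10.7, -4.5, 12.3],
    [11.5, -4.5, 12.3],
  ],
  delta_rot=[
    [0, -3.63, -0.06],
    [0, -3.63, -0.06],
    [0, -3.63, -0.06],
    [0, -3.63, -0.06],
    [0, -3.63, -0.06],
    [0, -3.63, -0.06],
    [0, -3.63, -0.06],
    [0, -3.63, -0.06],
  ],
)

```text
time: 2.75
tool_pos: [497.4, 34.6, 292.9]
eef_rot: [0.186, 0.651, 0.716, -0.17]
wrist_force: [-0.5, 0.6, -0.1]
opening: 0.995
grasp_force: 0.0
```

Run:
```python
from h import *
plan(p,[((-59,-119,117),-29,0,4)])
f,s=grab("wrist"); cv2.imwrite('pics/w2.png',f['color'])
```

```text
t 2.75 grasp st [-59.6 -98.8 157.6] phi -29.2 F [-0.5  0.6 -0.1]
(-59, -119, 117) -29 4 
 O [[0.4, 0.1, 11.3], [0.4, 0.1, 11.3], [0.4, 0.1, 11.3], [0.4, 0.1, 11.3]] 
 D [-0.01, 0.04, 0.04] TCP [500.  14. 253.]
wrist 2.75 {'mtx': [[317.385, 0.0, 319.895], [0.0, 317.385, 199.742], [0.0, 0.0, 1.0]], 'distortion': [-0.064, 0.0, 0.0, 0.0, 0.0], 'T_tool_cam': [[0.0, 0.95, 0.313, 81.335], [1.0, -0.0, -0.001, -0.633], [-0.001, 0.313, -0.95, 32.112], [0.0, 0.0, 0.0, 1.0]]}
```

View pics/w2.png

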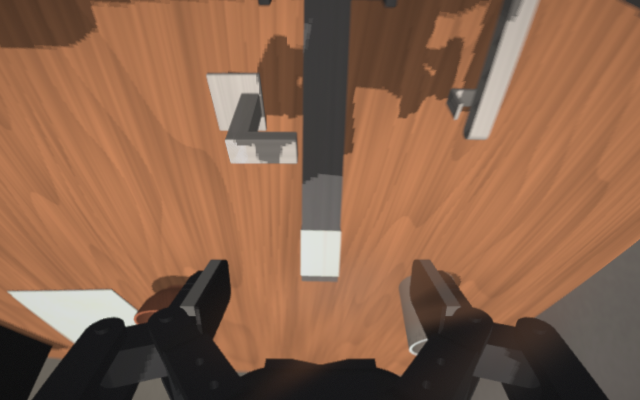

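Bar is centred between the fingers (end at (320,278)). I'll descend and grip.

Request:
step_arm(
  offset=[
    [0.4, 0, 11.3],
    [0.4, 0, 11.3],
    [0.4, 0, 11.3],
    [0.4, 0, 11.3],
    [0, 0, 0],
  ],
  delta_rot=[
    [0, 0, 0],
    [0, 0, 0],
    [0, 0, 0],
    [0, 0, 0],
    [0, 0, 0],
  ],
)

```text
time: 3.3
tool_pos: [499.4, 13.0, 252.2]
eef_rot: [0.183, 0.652, 0.716, -0.17]
wrist_force: [-0.1, 0.0, -0.9]
opening: 1.0
grasp_force: 0.0
```

Request:
step_arm(
  offset=[
    [0, 0, 0],
    [0, 0, 0],
    [0, 0, 0],
    [0, 0, 0],
    [0, 0, 0],
    [0, 0, 0],
    [0, 0, 0],
    [0, 0, 0],
  ],
  delta_rot=[
    [0, 0, 0],
    [0, 0, 0],
    [0, 0, 0],
    [0, 0, 0],
    [0, 0, 0],
    [0, 0, 0],
    [0, 0, 0],
    [0, 0, 0],
  ],
  hand=1,
  squeeze=60,
)

```text
time: 4.1
tool_pos: [500.7, 12.7, 253.0]
eef_rot: [0.185, 0.653, 0.715, -0.169]
wrist_force: [1.6, 1.3, 1.0]
opening: 0.244
grasp_force: 58.6
```

Run:
```python
from h import *
f,s=grab("wrist"); cv2.imwrite('pics/w3.png',f['color'])
# bar arc: origin contact rolling; grip at d behind fulcrum contact
L=[]
d=148
for a in (29,19.5,10,0,-4):
    t=np.radians(a); y=12*np.sin(t)+5*np.sin(t)-(d-9+12*t)*np.cos(t)-0; z=32+17*np.cos(t)+(d-9+12*t)*np.sin(t); L.append((y,z))
print(np.round(L,1))
g=stw_inv(p,np.array(s['tool_pos'])+155*qm(s['eef_rot'])[:,2]); off=g[1:]-np.array(L[0]); print(g,off)
```

```text
wrist 4.1 {'mtx': [[317.385, 0.0, 319.895], [0.0, 317.385, 199.742], [0.0, 0.0, 1.0]], 'distortion': [-0.064, 0.0, 0.0, 0.0, 0.0], 'T_tool_cam': [[0.0, 0.95, 0.313, 81.33], [1.0, -0.0, -0.001, -0.635], [-0.001, 0.313, -0.95, 32.115], [0.0, 0.0, 0.0, 1.0]]}
[[-118.6  117.2]
 [-129.2   95.8]
 [-136.    73.2]
 [-139.    49. ]
 [-139.    39.3]]
[ -58.5115663  -120.65517134  117.46899431] [-2.01257782  0.26731168]
```

View pics/w3.png

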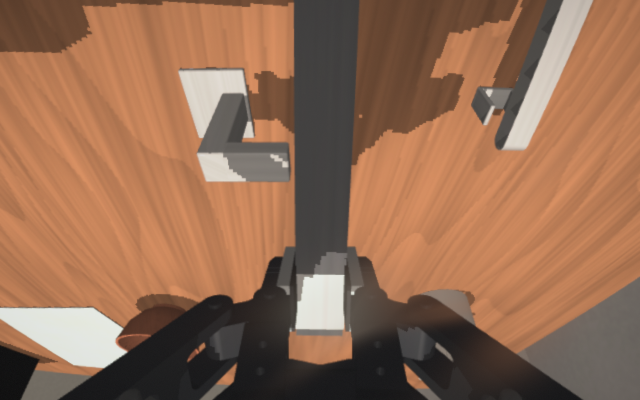

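Run:
```python
from h import *
plan(p,[((-58.5,-131,96),-19.5,0,5),((-58.5,-138,73.5),-10,0,5),((-58.5,-141,49),0,0,5),((-58.5,-141,38.5),4,0,4)])
```

```text
t 4.15 grasp st [ -58.5 -120.7  117.4] phi -29.0 F [0.8 1.3 0.9]
(-58.5, -131, 96) -19.5 5 
 O [[-4.9, -0.0, 4.8], [-5.0, -0.0, 4.8], [-5.2, -0.0, 4.8], [-5.4, -0.0, 4.8], [-5.5, -0.0, 4.8]] 
 D [-0.02, 1.91, -0.01] TCP [504. -21. 242.]
(-58.5, -138, 73.5) -10 5 
 O [[-5.0, -0.0, 4.8], [-5.1, -0.0, 4.8], [-5.3, 0.0, 4.8], [-5.4, -0.0, 4.8], [-5.6, -0.0, 4.8]] 
 D [-0.0, 1.9, 0.0] TCP [507. -53. 226.]
(-58.5, -141, 49) 0 5 
 O [[-5.1, -0.0, 5.0], [-5.3, 0.0, 5.0], [-5.5, 0.0, 5.0], [-5.7, -0.0, 5.0], [-5.8, -0.0, 5.0]] 
 D [-0.0, 2.0, 0.0] TCP [509. -82. 204.]
(-58.5, -141, 38.5) 4 4 
 O [[-2.7, 0.0, 2.6], [-2.8, -0.0, 2.6], [-2.8, -0.0, 2.6], [-2.8, 0.0, 2.6]] 
 D [-0.0, 1.0, 0.0] TCP [510. -93. 193.]
```

Request:
step_arm(
  offset=[
    [-4.9, 0, 4.8],
    [-5, 0, 4.8],
    [-5.2, 0, 4.8],
    [-5.4, 0, 4.8],
    [-5.5, 0, 4.8],
    [-5, 0, 4.8],
    [-5.1, 0, 4.8],
    [-5.3, 0, 4.8],
    [-5.4, 0, 4.8],
    [-5.6, 0, 4.8],
  ],
  delta_rot=[
    [0, 1.9, 0],
    [0, 1.9, 0],
    [0, 1.9, 0],
    [0, 1.9, 0],
    [0, 1.9, 0],
    [0, 1.9, 0],
    [0, 1.9, 0],
    [0, 1.9, 0],
    [0, 1.9, 0],
    [0, 1.9, 0],
  ],
)

```text
time: 5.15
tool_pos: [506.7, -52.7, 226.5]
eef_rot: [0.064, 0.672, 0.736, -0.058]
wrist_force: [0.8, 4.1, 4.2]
opening: 0.242
grasp_force: 59.0
```

Request:
step_arm(
  offset=[
    [-5.1, 0, 5],
    [-5.3, 0, 5],
    [-5.5, 0, 5],
    [-5.7, 0, 5],
    [-5.8, 0, 5],
    [-2.7, 0, 2.6],
    [-2.8, 0, 2.6],
    [-2.8, 0, 2.6],
    [-2.8, 0, 2.6],
    [0, 0, 0],
  ],
  delta_rot=[
    [0, 2, 0],
    [0, 2, 0],
    [0, 2, 0],
    [0, 2, 0],
    [0, 2, 0],
    [0, 1, 0],
    [0, 1, 0],
    [0, 1, 0],
    [0, 1, 0],
    [0, 0, 0],
  ],
)

```text
time: 6.15
tool_pos: [510.2, -93.3, 194.0]
eef_rot: [-0.026, 0.674, 0.738, 0.024]
wrist_force: [0.3, 3.6, 7.7]
opening: 0.245
grasp_force: 59.3
```

Run:
```python
from h import *
# swing -x about the fulcrum (-55,0): pivot distance 141, total angle 12deg
pl=[]
a0=np.arctan2(3.5,141)
for k in (1,2):
    a=a0+np.radians(6)*k; pl.append(((-55-141*np.sin(a),-141*np.cos(a),37.5),4,-6*k,5))
plan(p,pl)
f,s=grab("wrist"); cv2.imwrite('pics/w4.png',f['color'])
```

```text
t 6.15 grasp st [ -58.7 -140.9   39.3] phi 4.1 F [0.3 3.6 7.7]
(np.float64(-73.21372947650383), np.float64(-139.81866849085904), 37.5) 4 5 
 O [[0.2, -3.2, 0.4], [0.2, -3.2, 0.4], [0.1, -3.2, 0.4], [0.0, -3.2, 0.4], [-0.0, -3.2, 0.4]] 
 D [-0.09, -0.01, 1.18] TCP [494. -93. 192.]
(np.float64(-87.72898331417655), np.float64(-137.1488740428457), 37.5) 4 5 
 O [[0.2, -3.2, 0.0], [0.2, -3.2, 0.0], [0.1, -3.2, 0.0], [0.0, -3.2, 0.0], [-0.0, -3.2, -0.0]] 
 D [-0.08, -0.0, 1.2] TCP [479. -92. 192.]
wrist 6.15 {'mtx': [[317.385, 0.0, 319.895], [0.0, 317.385, 199.742], [0.0, 0.0, 1.0]], 'distortion': [-0.064, 0.0, 0.0, 0.0, 0.0], 'T_tool_cam': [[0.001, 0.95, 0.313, 80.48], [1.0, -0.0, -0.0, -0.635], [-0.0, 0.313, -0.95, 32.343], [0.0, 0.0, 0.0, 1.0]]}
```

View pics/w4.png

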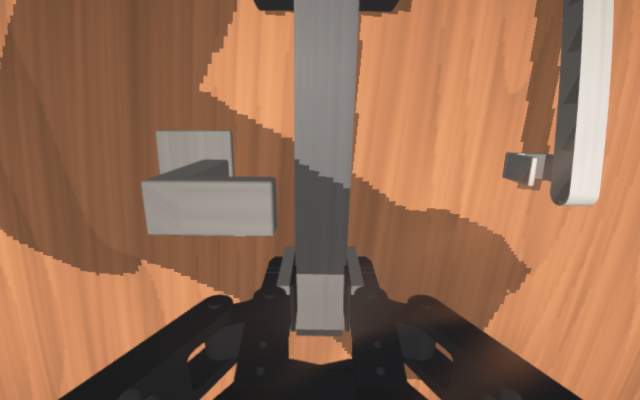

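Request:
step_arm(
  offset=[
    [0.2, -3.2, 0.4],
    [0.2, -3.2, 0.4],
    [0.1, -3.2, 0.4],
    [0, -3.2, 0.4],
    [0, -3.2, 0.2],
    [0.2, -3.2, 0],
    [0.2, -3.2, 0],
    [0.1, -3.2, 0],
    [0, -3.2, 0],
    [0, -3.2, 0],
  ],
  delta_rot=[
    [-0.1, 0, 1.2],
    [-0.1, 0, 1.2],
    [-0.1, 0, 1.2],
    [-0.1, 0, 1.2],
    [-0.1, 0, 1.2],
    [-0.1, 0, 1.2],
    [-0.1, 0, 1.2],
    [-0.1, 0, 1.2],
    [-0.1, 0, 1.2],
    [-0.1, 0, 1.2],
  ],
)

```text
time: 7.2
tool_pos: [478.4, -92.8, 192.6]
eef_rot: [-0.021, 0.747, 0.664, 0.026]
wrist_force: [0.4, -2.0, 6.6]
opening: 0.243
grasp_force: 59.1
```

Run:
```python
from h import *
s=sensors.sense(); g=stw_inv(p,np.array(s['tool_pos'])+155*qm(s['eef_rot'])[:,2])
plan(p,[((g[0],g[1]-.5,47),1,-12,6)])
```

```text
t 7.2 grasp st [ -87.6 -138.5   37.9] phi 3.7 F [ 0.4 -2.   6.6]
(np.float64(-87.63196297816688), np.float64(-138.96494720544197), 47) 1 6 
 O [[1.3, 0.1, -1.5], [1.3, 0.1, -1.5], [1.3, 0.1, -1.5], [1.2, 0.1, -1.5], [1.2, 0.1, -1.5], [1.2, 0.1, -1.5]] 
 D [0.03, -0.47, -0.01] TCP [480. -86. 202.]
```

Request:
step_arm(
  offset=[
    [1.3, 0, -1.5],
    [1.3, 0, -1.5],
    [1.3, 0, -1.5],
    [1.2, 0, -1.5],
    [1.2, 0, -1.5],
    [1.2, 0, -1.5],
    [0, 0, 0],
  ],
  delta_rot=[
    [0, -0.47, 0],
    [0, -0.47, 0],
    [0, -0.47, 0],
    [0, -0.47, 0],
    [0, -0.47, 0],
    [0, -0.47, 0],
    [0, 0, 0],
  ],
)

```text
time: 7.9
tool_pos: [478.6, -85.3, 201.4]
eef_rot: [-0.005, 0.748, 0.664, 0.007]
wrist_force: [-2.3, -5.5, 4.7]
opening: 0.243
grasp_force: 58.8
```

Request:
step_arm(
  offset=[
    [0.5, 0, -0.7],
    [0.5, 0, -0.7],
    [0, 0, 0],
  ],
  delta_rot=[
    [0, -0.3, 0],
    [0, -0.3, 0],
    [0, 0, 0],
  ],
)

```text
time: 8.2
tool_pos: [478.8, -84.0, 202.6]
eef_rot: [-0.003, 0.748, 0.664, 0.003]
wrist_force: [-1.4, -4.6, 4.6]
opening: 0.247
grasp_force: 58.8
```

Request:
step_arm(
  offset=[
    [0, 0, -0.7],
    [0, 0, -0.7],
    [0, 0, 0],
  ],
  delta_rot=[
    [0, -0.3, 0],
    [0, -0.3, 0],
    [0, 0, 0],
  ],
)

```text
time: 8.5
tool_pos: [478.8, -83.1, 203.9]
eef_rot: [-0.0, 0.748, 0.664, 0.001]
wrist_force: [0.1, 3.6, 4.2]
opening: 0.243
grasp_force: 58.8
```

Request:
step_arm(
  offset=[
    [0, 0, -0.7],
    [0, 0, -0.7],
    [0, 0, 0],
  ],
  delta_rot=[
    [0, -0.3, 0],
    [0, -0.3, 0],
    [0, 0, 0],
  ],
)

```text
time: 8.8
tool_pos: [478.8, -82.4, 205.2]
eef_rot: [0.002, 0.747, 0.664, -0.002]
wrist_force: [0.6, 7.9, 4.6]
opening: 0.246
grasp_force: 58.9
```

Request:
step_arm(
  offset=[
    [-0.5, 0, -0.8],
    [-0.5, 0, -0.8],
    [0, 0, 0],
  ],
  delta_rot=[
    [0, -0.3, 0],
    [0, -0.3, 0],
    [0, 0, 0],
  ],
)

```text
time: 9.1
tool_pos: [478.7, -81.9, 205.9]
eef_rot: [0.004, 0.747, 0.665, -0.004]
wrist_force: [4.2, 14.6, -4.1]
opening: 0.243
grasp_force: 59.7
```

Request:
step_arm(
  offset=[
    [-0.5, 0, -0.8],
    [-0.5, 0, -0.8],
    [0, 0, 0],
  ],
  delta_rot=[
    [0, -0.3, 0],
    [0, -0.3, 0],
    [0, 0, 0],
  ],
)

```text
time: 9.4
tool_pos: [478.7, -81.3, 206.0]
eef_rot: [0.005, 0.747, 0.665, -0.005]
wrist_force: [10.4, 20.8, -19.1]
opening: 0.242
grasp_force: 60.2
```

Request:
step_arm(
  offset=[
    [1, 0, 1],
    [1, 0, 0.6],
    [0, 0, 0],
  ],
  delta_rot=[
    [0, 0.3, 0],
    [0, 0.3, 0],
    [0, 0, 0],
  ],
)

```text
time: 9.7
tool_pos: [478.8, -81.5, 205.9]
eef_rot: [0.004, 0.747, 0.665, -0.005]
wrist_force: [3.4, 12.6, -3.9]
opening: 0.245
grasp_force: 62.1
```

Request:
step_arm(
  offset=[
    [0, 0, 0],
    [0, 0, 0],
    [0, 0, 0],
    [0, 0, 0],
    [0, 0, 0],
  ],
  delta_rot=[
    [0, 0, 0],
    [0, 0, 0],
    [0, 0, 0],
    [0, 0, 0],
    [0, 0, 0],
  ],
  hand=0.4,
)

```text
time: 10.2
tool_pos: [478.9, -84.3, 207.0]
eef_rot: [0.008, 0.748, 0.664, -0.008]
wrist_force: [0.6, -0.3, 0.0]
opening: 0.602
grasp_force: 0.0
```

Request:
step_arm(
  offset=[
    [0, 0, -10],
    [0, 0, -20],
    [0, 0, -25],
    [0, 0, -25],
    [0, 0, -25],
    [0, 0, -25],
    [0, 0, -20],
  ],
  delta_rot=[
    [0, 0, 0],
    [0, 0, 0],
    [0, 0, 0],
    [0, 0, 0],
    [0, 0, 0],
    [0, 0, 0],
    [0, 0, 0],
  ],
)

```text
time: 10.9
tool_pos: [479.1, -80.8, 359.3]
eef_rot: [0.009, 0.748, 0.664, -0.008]
wrist_force: [0.3, 0.1, -0.1]
opening: 0.603
grasp_force: 0.0
```

Run:
```python
from h import *
import pickle
f,s=grab("wrist"); pickle.dump((f,s),open('w5.pkl','wb'))
t,_=grab("top"); c,_=grab("scene"); pickle.dump((t,c),open('tc5.pkl','wb'))
a=cv2.resize(f['color'],(800,500)); cv2.imwrite('pics/w5.png',a)
w=wcam(f,s); pr=(proj(w,stw(p,[(55,-105,30),(55,-60,32),(-88,0,56),(-22,0,56)]))*1.25).round(); print(pr)
# prop grasp 70 from hinge -> y -50
plan(p,[((20,-60,160),0,0,10),((55,-50,90),0,0,6),((55,-50,26),0,0,5)])
```

```text
wrist 10.9 {'mtx': [[317.385, 0.0, 319.895], [0.0, 317.385, 199.742], [0.0, 0.0, 1.0]], 'distortion': [-0.064, 0.0, 0.0, 0.0, 0.0], 'T_tool_cam': [[0.001, 0.95, 0.313, 80.491], [1.0, -0.0, -0.0, -0.641], [-0.0, 0.313, -0.95, 32.34], [0.0, 0.0, 0.0, 1.0]]}
top 10.95 {'mtx': [[483.531, 0.0, 313.433], [0.0, 483.531, 202.815], [0.0, 0.0, 1.0]], 'distortion': [-0.043, 0.0, 0.0, 0.0, 0.0], 'position': [238.247, 55.414, 1496.704], 'attitude': [-0.705, -0.057, 0.055, 0.705]}
scene 11.0 {'mtx': [[497.356, 0.0, 325.12], [0.0, 497.356, 204.963], [0.0, 0.0, 1.0]], 'distortion': [0.054, 0.0, 0.0, 0.0, 0.0], 'position': [1368.458, 925.728, 980.366], 'attitude': [0.335, 0.188, 0.425, 0.82]}
[[582. 139.]
 [578.  74.]
 [353.  18.]
 [460.  -6.]]
t 11.05 grasp st [ -88.  -140.3  203.7] phi -1.3 F [-0.6 -0.  -1.2]
(20, -60, 160) 0 10 
 O [[9.9, 8.9, 4.2], [9.7, 9.1, 4.2], [9.5, 9.3, 4.2], [9.2, 9.5, 4.2], [9.0, 9.7, 4.3], [8.8, 9.9, 4.3], [8.6, 10.1, 4.3], [8.4, 10.3, 4.3], [8.1, 10.5, 4.3], [7.9, 10.7, 4.4]] 
 D [0.01, 0.13, -1.21] TCP [580.   5. 315.]
(55, -50, 90) 0 6 
 O [[1.7, 5.8, 11.7], [1.7, 5.8, 11.7], [1.7, 5.8, 11.7], [1.7, 5.8, 11.7], [1.7, 5.8, 11.7], [1.7, 5.8, 11.7]] 
 D [0.0, -0.0, 0.0] TCP [614.  19. 245.]
(55, -50, 26) 0 5 
 O [[-0.0, -0.0, 12.8], [-0.0, -0.0, 12.8], [-0.0, -0.0, 12.8], [-0.0, -0.0, 12.8], [-0.0, -0.0, 12.8]] 
 D [0.0, 0.0, 0.0] TCP [614.  19. 181.]
```

View pics/w5.png

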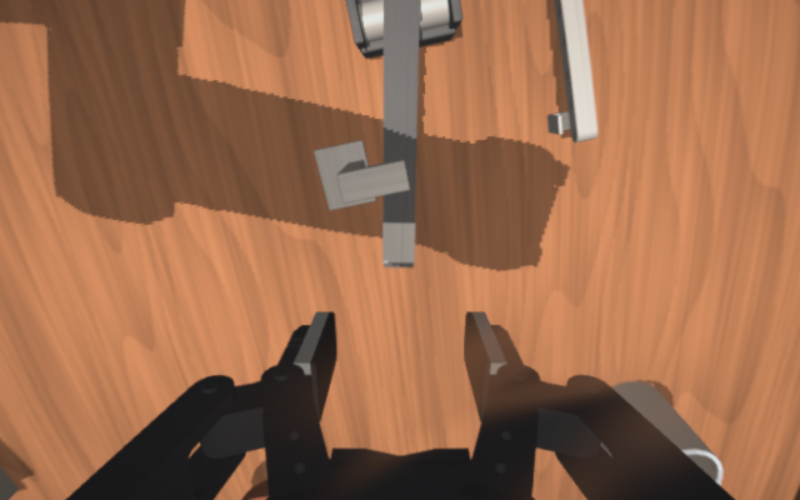

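The bar is parked under the keeper arm: it crosses beneath at (400,180), and the end is at (398,265). The prop tip is at (587,138), as predicted. Next is the prop, with the tool leaning so the wrist camera clears the ear.

Run:
```python
from h import *
plan(p,[((56,-85,130),20,0,10),((56,-70,83),20,0,4),((56,-50,26.5),20,0,5)])
```

```text
t 11.05 grasp st [ -88.  -140.3  203.7] phi -1.3 F [-0.6 -0.  -1.2]
(56, -85, 130) 20 10 
 O [[2.9, 13.6, 7.3], [2.3, 13.8, 7.6], [1.7, 13.9, 7.8], [1.2, 14.1, 8.1], [0.6, 14.3, 8.2], [0.0, 14.5, 8.4], [-0.6, 14.6, 8.6], [-1.2, 14.7, 8.7], [-1.8, 14.9, 8.8], [-2.4, 15.0, 8.9]] 
 D [0.22, 2.13, -1.2] TCP [623. -69. 276.]
(56, -70, 83) 20 4 
 O [[-0.5, -0.0, 12.3], [-0.5, -0.0, 12.3], [-0.5, -0.0, 12.3], [-0.5, -0.0, 12.3]] 
 D [0.0, -0.0, -0.0] TCP [622. -54. 229.]
(56, -50, 26.5) 20 5 
 O [[-0.1, 0.0, 12.0], [-0.1, 0.0, 12.0], [-0.1, -0.0, 12.0], [-0.1, 0.0, 12.0], [-0.1, 0.0, 12.0]] 
 D [0.0, 0.0, -0.0] TCP [620. -34. 172.]
```

Request:
step_arm(
  offset=[
    [3, 13.6, 7.3],
    [2.3, 13.8, 7.6],
    [1.7, 14, 7.8],
    [1.2, 14, 8],
    [0.6, 14.3, 8.2],
    [0, 14.5, 8.4],
    [-0.6, 14.6, 8.6],
    [-1.2, 14.7, 8.7],
    [-1.8, 14.9, 8.8],
    [-2.4, 15, 8.9],
  ],
  delta_rot=[
    [0.2, 2.1, -1.2],
    [0.2, 2.1, -1.2],
    [0.2, 2.1, -1.2],
    [0.2, 2.1, -1.2],
    [0.2, 2.1, -1.2],
    [0.2, 2.1, -1.2],
    [0.2, 2.1, -1.2],
    [0.2, 2.1, -1.2],
    [0.2, 2.1, -1.2],
    [0.2, 2.1, -1.2],
  ],
)

```text
time: 12.05
tool_pos: [622.6, -68.6, 272.1]
eef_rot: [-0.128, 0.664, 0.728, 0.116]
wrist_force: [0.2, 0.1, 0.6]
opening: 0.597
grasp_force: 0.0
```

Request:
step_arm(
  offset=[
    [-0.5, 0, 12.3],
    [-0.5, 0, 12.3],
    [-0.5, 0, 12.3],
    [-0.5, 0, 12.3],
    [0, 0, 0],
  ],
  delta_rot=[
    [0, 0, 0],
    [0, 0, 0],
    [0, 0, 0],
    [0, 0, 0],
    [0, 0, 0],
  ],
)

```text
time: 12.55
tool_pos: [619.8, -53.0, 224.9]
eef_rot: [-0.129, 0.664, 0.728, 0.115]
wrist_force: [0.4, 0.8, 0.3]
opening: 0.601
grasp_force: 0.0
```

Run:
```python
from h import *
f,s=grab("wrist"); w=wcam(f,s)
pr=proj(w,stw(p,[(55,-105,30),(55,-50,32),(49,-50,32),(61,-50,32)])).round(); print(pr)
g=cv2.cvtColor(f['color'],cv2.COLOR_BGR2GRAY)
v=int(pr[1][1]); u=int(pr[1][0])
for vv in (v-15,v,v+15): print(vv,f['color'][vv,u-40:u+41:3].tolist())
plan(p,[((56,-50,26.5),20,0,5)])
```

```text
wrist 12.55 {'mtx': [[317.385, 0.0, 319.895], [0.0, 317.385, 199.742], [0.0, 0.0, 1.0]], 'distortion': [-0.064, 0.0, 0.0, 0.0, 0.0], 'T_tool_cam': [[0.001, 0.95, 0.313, 80.063], [1.0, -0.001, -0.0, -0.631], [-0.0, 0.313, -0.95, 32.275], [0.0, 0.0, 0.0, 1.0]]}
[[323. 324.]
 [323. 233.]
 [313. 233.]
 [333. 233.]]
218 [[98, 144, 215], [96, 139, 210], [87, 126, 189], [88, 127, 190], [96, 140, 210], [99, 145, 215], [99, 144, 215], [98, 141, 214], [108, 145, 209], [239, 239, 237], [239, 239, 237], [239, 239, 237], [239, 239, 237], [239, 239, 237], [236, 239, 237], [239, 239, 237], [236, 238, 236], [72, 97, 138], [62, 89, 131], [101, 147, 218], [103, 149, 220], [99, 145, 215], [93, 135, 203], [92, 133, 200], [91, 132, 198], [95, 138, 207], [97, 142, 214]]
233 [[101, 146, 218], [93, 135, 202], [88, 128, 192], [90, 131, 196], [92, 134, 201], [91, 133, 199], [99, 144, 215], [96, 140, 211], [116, 150, 213], [241, 239, 237], [241, 239, 237], [241, 239, 237], [241, 239, 237], [241, 239, 237], [238, 239, 237], [240, 239, 237], [238, 238, 235], [70, 95, 136], [78, 112, 167], [103, 150, 220], [99, 144, 215], [94, 136, 204], [93, 135, 202], [93, 134, 201], [94, 135, 203], [99, 144, 215], [98, 142, 214]]
248 [[63, 89, 133], [58, 81, 119], [57, 81, 119], [60, 84, 123], [59, 84, 122], [60, 84, 123], [83, 118, 178], [88, 128, 191], [129, 155, 208], [243, 239, 237], [243, 239, 237], [242, 239, 237], [243, 239, 237], [242, 239, 237], [240, 239, 237], [242, 239, 237], [240, 237, 235], [70, 94, 134], [68, 92, 134], [98, 140, 209], [95, 136, 203], [97, 138, 207], [96, 137, 203], [96, 136, 202], [99, 140, 208], [102, 146, 216], [99, 141, 211]]
t 12.6 grasp st [ 54.5 -69.7  80.1] phi 19.8 F [ 0.5  0.3 -0.4]
(56, -50, 26.5) 20 5 
 O [[-0.0, 0.3, 11.4], [-0.0, 0.3, 11.4], [-0.0, 0.3, 11.4], [-0.0, 0.3, 11.4], [-0.1, 0.2, 11.4]] 
 D [-0.02, 0.03, -0.0] TCP [620. -34. 172.]
```

Request:
step_arm(
  offset=[
    [0, 0, 11.4],
    [0, 0, 11.4],
    [0, 0, 11.4],
    [0, 0, 11.4],
    [0, 0, 11.4],
    [0, 0, 0],
  ],
  delta_rot=[
    [0, 0, 0],
    [0, 0, 0],
    [0, 0, 0],
    [0, 0, 0],
    [0, 0, 0],
    [0, 0, 0],
  ],
)

```text
time: 13.2
tool_pos: [618.4, -33.9, 171.0]
eef_rot: [-0.129, 0.664, 0.728, 0.115]
wrist_force: [-0.8, 0.4, -0.8]
opening: 0.599
grasp_force: 0.0
```

Request:
step_arm(
  offset=[
    [0, 0, 0],
    [0, 0, 0],
    [0, 0, 0],
    [0, 0, 0],
    [0, 0, 0],
    [0, 0, 0],
    [0, 0, 0],
  ],
  delta_rot=[
    [0, 0, 0],
    [0, 0, 0],
    [0, 0, 0],
    [0, 0, 0],
    [0, 0, 0],
    [0, 0, 0],
    [0, 0, 0],
  ],
  hand=1,
  squeeze=25,
)

```text
time: 13.9
tool_pos: [618.1, -35.2, 173.0]
eef_rot: [-0.128, 0.664, 0.727, 0.114]
wrist_force: [-4.8, -1.9, 1.3]
opening: 0.158
grasp_force: 28.9
```

Run:
```python
from h import *
s=sensors.sense(); g=stw_inv(p,np.array(s['tool_pos'])+155*qm(s['eef_rot'])[:,2]); r=20-g[1]; print(g,r)
w=[]
for th,ph in ((24,30),(49,40),(74,52),(97.5,64)):
    t=np.radians(th); w.append(((g[0],20-r*np.cos(t),g[2]+r*np.sin(t)),ph,0,5))
plan(p,w)
```

```text
[ 53.70580394 -51.46849661  27.1865285 ] 71.46849661136731
t 13.9 grasp st [ 53.7 -51.5  27.2] phi 19.8 F [-4.8 -1.9  1.3]
(np.float64(53.70580393746672), np.float64(-45.28972044386022), np.float64(56.255384895905046)) 30 5 
 O [[-2.4, -0.1, -5.0], [-2.2, -0.1, -4.8], [-2.0, -0.1, -4.7], [-1.9, -0.1, -4.6], [-1.7, -0.1, -4.5]] 
 D [-0.03, 2.05, -0.03] TCP [619. -54. 190.]
(np.float64(53.70580393746672), np.float64(-26.887552490265), np.float64(81.12448757524093)) 40 5 
 O [[0.3, -0.0, -2.4], [0.3, 0.0, -2.2], [0.4, -0.0, -2.0], [0.5, 0.0, -1.8], [0.6, -0.0, -1.6]] 
 D [-0.0, 2.0, 0.0] TCP [620. -58. 200.]
(np.float64(53.70580393746672), np.float64(0.3006125698265478), np.float64(95.88645675732825)) 52 5 
 O [[-0.4, -0.0, 1.4], [-0.5, 0.0, 1.6], [-0.6, -0.0, 1.9], [-0.6, 0.0, 2.1], [-0.7, -0.0, 2.4]] 
 D [-0.0, 2.4, -0.0] TCP [619. -53. 191.]
(np.float64(53.70580393746672), np.float64(29.328510726373437), np.float64(98.043602213975)) 64 5 
 O [[-2.6, 0.0, 4.4], [-2.8, -0.0, 4.6], [-3.0, -0.0, 4.8], [-3.1, -0.0, 4.9], [-3.3, 0.0, 5.0]] 
 D [-0.0, 2.4, -0.0] TCP [618. -41. 166.]
```

Request:
step_arm(
  offset=[
    [-2.4, 0, -5],
    [-2.2, 0, -4.8],
    [-2, 0, -4.7],
    [-1.9, 0, -4.6],
    [-1.7, 0, -4.5],
    [0.3, 0, -2.4],
    [0.3, 0, -2.2],
    [0.4, 0, -2],
    [0.5, 0, -1.8],
    [0.6, 0, -1.6],
  ],
  delta_rot=[
    [0, 2.05, 0],
    [0, 2.05, 0],
    [0, 2.05, 0],
    [0, 2.05, 0],
    [0, 2.05, 0],
    [0, 2, 0],
    [0, 2, 0],
    [0, 2, 0],
    [0, 2, 0],
    [0, 2, 0],
  ],
)

```text
time: 14.9
tool_pos: [620.4, -57.4, 199.0]
eef_rot: [-0.255, 0.633, 0.694, 0.23]
wrist_force: [-5.1, 2.8, -11.8]
opening: 0.159
grasp_force: 28.7
```

Run:
```python
from h import *
s=sensors.sense(); g=stw_inv(p,np.array(s['tool_pos'])+155*qm(s['eef_rot'])[:,2]); print(g,s['wrist_force'],np.hypot(g[1]-20,g[2]-26),s['joints'])
r=71.5;w=[]
for th,ph in ((74,52),(97.5,64)):
    t=np.radians(th); w.append(((g[0],20-r*np.cos(t),27+r*np.sin(t)),ph,0,5))
plan(p,w)
```

```text
[ 53.87581461 -26.45927315  80.37629624] [ -5.14921555   2.79913422 -11.8428519 ] 71.52094556914737 [-0.33503031  0.79046659 -0.06432714  1.05504729  0.62450962  1.03387238]
t 14.9 grasp st [ 53.9 -26.5  80.4] phi 40.1 F [ -5.1   2.8 -11.8]
(np.float64(53.87581460789477), np.float64(0.29192905908455913), np.float64(95.7302112595898)) 52 5 
 O [[-0.4, -0.1, 1.2], [-0.4, -0.1, 1.5], [-0.5, -0.1, 1.7], [-0.6, -0.1, 2.0], [-0.6, -0.1, 2.2]] 
 D [-0.04, 2.38, -0.02] TCP [619. -53. 191.]
(np.float64(53.87581460789477), np.float64(29.332622743733687), np.float64(97.88830758822745)) 64 5 
 O [[-2.6, 0.0, 4.4], [-2.8, 0.0, 4.6], [-2.9, -0.0, 4.8], [-3.1, 0.0, 4.9], [-3.3, 0.0, 5.0]] 
 D [0.0, 2.4, -0.0] TCP [618. -41. 166.]
```

Request:
step_arm(
  offset=[
    [-0.4, 0, 1.2],
    [-0.4, 0, 1.5],
    [-0.5, 0, 1.7],
    [-0.6, 0, 2],
    [-0.6, 0, 2.2],
    [-2.6, 0, 4.4],
    [-2.8, 0, 4.6],
    [-2.9, 0, 4.8],
    [-3.1, 0, 4.9],
    [-3.3, 0, 5],
  ],
  delta_rot=[
    [0, 2.4, 0],
    [0, 2.4, 0],
    [0, 2.4, 0],
    [0, 2.4, 0],
    [0, 2.4, 0],
    [0, 2.4, 0],
    [0, 2.4, 0],
    [0, 2.4, 0],
    [0, 2.4, 0],
    [0, 2.4, 0],
  ],
)

```text
time: 15.9
tool_pos: [619.2, -42.1, 168.2]
eef_rot: [-0.393, 0.571, 0.626, 0.357]
wrist_force: [-11.6, -5.5, 3.6]
opening: 0.16
grasp_force: 30.0
```

Run:
```python
from h import *
s=sensors.sense(); g=stw_inv(p,np.array(s['tool_pos'])+155*qm(s['eef_rot'])[:,2]); print(g,s['wrist_force'],np.hypot(g[1]-20,g[2]-26),np.pi/2+np.arctan2(g[1]-20,g[2]-26),s['joints'])
```

```text
[ 54.41644359  28.55514535 100.44664839] [-11.63203442  -5.53543644   3.57057364] 74.9365996630466 1.6852109038963443 [-0.36007481  0.98463342  0.06481568  1.38490887  0.94112427  0.7329099 ]
```

Request:
step_arm(
  offset=[
    [0.4, 0, 1],
    [0.4, 0, 1],
    [0, 0, 0],
  ],
  delta_rot=[
    [0, 0, 0],
    [0, 0, 0],
    [0, 0, 0],
  ],
)

```text
time: 16.2
tool_pos: [619.1, -39.6, 168.0]
eef_rot: [-0.392, 0.572, 0.626, 0.356]
wrist_force: [-10.9, -4.4, 3.4]
opening: 0.155
grasp_force: 30.0
```

Request:
step_arm(
  offset=[
    [0.4, 0, 1],
    [0.4, 0, 1],
    [0, 0, 0],
  ],
  delta_rot=[
    [0, 0, 0],
    [0, 0, 0],
    [0, 0, 0],
  ],
)

```text
time: 16.5
tool_pos: [618.9, -37.4, 167.8]
eef_rot: [-0.392, 0.571, 0.627, 0.356]
wrist_force: [-10.0, -3.2, 3.0]
opening: 0.162
grasp_force: 30.1
```

Request:
step_arm(
  offset=[
    [0.4, 0, 1],
    [0.4, 0, 1],
    [0, 0, 0],
  ],
  delta_rot=[
    [0, 0, 0],
    [0, 0, 0],
    [0, 0, 0],
  ],
)

```text
time: 16.8
tool_pos: [618.7, -35.3, 167.6]
eef_rot: [-0.392, 0.571, 0.627, 0.356]
wrist_force: [-9.7, -5.0, 2.7]
opening: 0.159
grasp_force: 30.1
```

Request:
step_arm(
  offset=[
    [0.4, 0, 1],
    [0.4, 0, 1],
    [0, 0, 0],
  ],
  delta_rot=[
    [0, 0, 0],
    [0, 0, 0],
    [0, 0, 0],
  ],
)

```text
time: 17.1
tool_pos: [618.5, -33.2, 167.3]
eef_rot: [-0.392, 0.571, 0.627, 0.356]
wrist_force: [-9.8, -5.0, 2.1]
opening: 0.158
grasp_force: 30.1
```

Run:
```python
from h import *
s=sensors.sense(); g=stw_inv(p,np.array(s['tool_pos'])+155*qm(s['eef_rot'])[:,2]); print(g,s['wrist_force'],np.hypot(g[1]-20,g[2]-26),np.pi/2+np.arctan2(g[1]-20,g[2]-26))
f,s=grab("wrist"); t,_=grab("top"); c,_=grab("scene")
a=cv2.resize(f['color'],(480,300)); b=cv2.resize(c['color'][170:300,250:420],None,fx=3.0,fy=3.0,interpolation=cv2.INTER_CUBIC)
d=cv2.resize(t['color'][140:230,215:375],None,fx=3.0,fy=3.0)
im=np.zeros((600,800,3),np.uint8); im[:270,:480]=d; im[270:570,:480]=a; im[:300,490:800]=b[60:360,:310]; cv2.imwrite('pics/m6.png',im)
```

```text
[54.46027972 37.36651252 99.30956718] [-9.77586308 -4.95618976  2.07863933] 75.33849213244574 1.8034013202991321
wrist 17.1 {'mtx': [[317.385, 0.0, 319.895], [0.0, 317.385, 199.742], [0.0, 0.0, 1.0]], 'distortion': [-0.064, 0.0, 0.0, 0.0, 0.0], 'T_tool_cam': [[0.001, 0.95, 0.313, 79.166], [1.0, -0.001, 0.0, -0.633], [0.0, 0.313, -0.95, 31.54], [0.0, 0.0, 0.0, 1.0]]}
top 17.15 {'mtx': [[483.531, 0.0, 313.433], [0.0, 483.531, 202.815], [0.0, 0.0, 1.0]], 'distortion': [-0.043, 0.0, 0.0, 0.0, 0.0], 'position': [238.247, 55.414, 1496.704], 'attitude': [-0.705, -0.057, 0.055, 0.705]}
scene 17.2 {'mtx': [[497.356, 0.0, 325.12], [0.0, 497.356, 204.963], [0.0, 0.0, 1.0]], 'distortion': [0.054, 0.0, 0.0, 0.0, 0.0], 'position': [1368.458, 925.728, 980.366], 'attitude': [0.335, 0.188, 0.425, 0.82]}
```

View pics/m6.png

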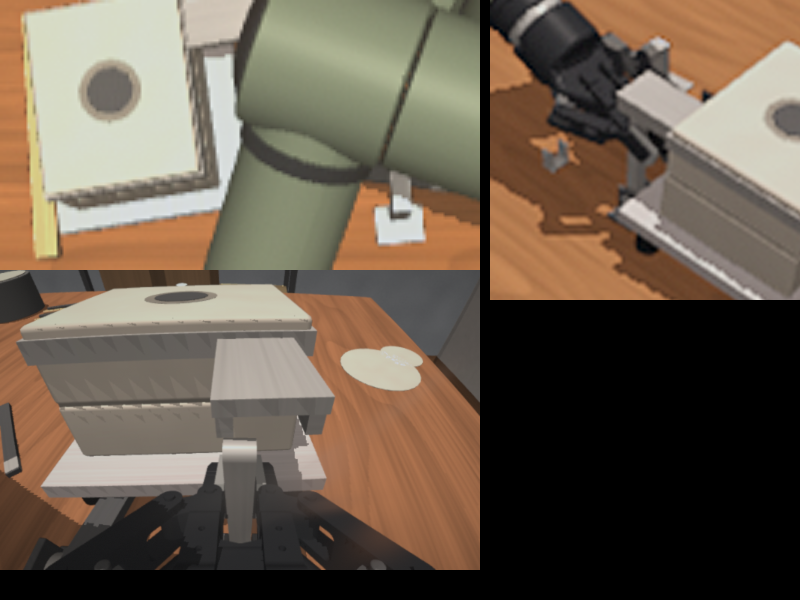

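The wrist panel shows the rod standing in the gripper with its tip at about (240,440), just under the ear front edge. I'll compare that with the predicted tip pixel for different angles.

Run:
```python
from h import *
f,s=grab("wrist"); w=wcam(f,s)
for th in (1.3,1.4,1.5,1.57,1.63,1.68,1.72):
    d=np.array([0,-np.cos(th),np.sin(th)]); n=np.array([0,-np.sin(th),-np.cos(th)]); h=np.array([55,20,26])
    print(th,proj(w,stw(p,[h+125*d,h+119*d+6*n,h+60*d+6*n])).round().tolist())
def tilt(a,S): # mould rear pivot y 247,z0
    y,z=S[1]-247,S[2]; return (S[0],247+y*np.cos(a)-z*-np.sin(a)*-1*-1 if 0 else 247+y*np.cos(a)+z*np.sin(a),z*np.cos(a)-y*np.sin(a))
for a in (.08,.1,.12,.14): print(a,proj(w,stw(p,[tilt(a,(32,9,134)),tilt(a,(78,9,134)),tilt(a,(78,9,142)),tilt(a,(-110,50,44))])).round().tolist())
col=f['color'][:,318:323].mean(1).astype(int)
print([(v,col[v].tolist()) for v in range(170,320,4)])
```

```text
wrist 17.25 {'mtx': [[317.385, 0.0, 319.895], [0.0, 317.385, 199.742], [0.0, 0.0, 1.0]], 'distortion': [-0.064, 0.0, 0.0, 0.0, 0.0], 'T_tool_cam': [[0.001, 0.95, 0.313, 79.166], [1.0, -0.001, 0.0, -0.633], [0.0, 0.313, -0.95, 31.54], [0.0, 0.0, 0.0, 1.0]]}
1.3 [[324.0, 364.0], [324.0, 392.0], [323.0, 387.0]]
1.4 [[324.0, 310.0], [324.0, 340.0], [323.0, 371.0]]
1.5 [[324.0, 265.0], [324.0, 295.0], [323.0, 355.0]]
1.57 [[323.0, 239.0], [323.0, 268.0], [323.0, 345.0]]
1.63 [[323.0, 221.0], [323.0, 248.0], [323.0, 336.0]]
1.68 [[323.0, 208.0], [323.0, 234.0], [323.0, 330.0]]
1.72 [[323.0, 199.0], [323.0, 224.0], [322.0, 325.0]]
0.08 [[245.0, 234.0], [402.0, 234.0], [407.0, 214.0], [51.0, 287.0]]
0.1 [[244.0, 216.0], [403.0, 216.0], [407.0, 194.0], [48.0, 282.0]]
0.12 [[244.0, 198.0], [403.0, 198.0], [408.0, 174.0], [46.0, 277.0]]
0.14 [[243.0, 179.0], [404.0, 179.0], [408.0, 154.0], [44.0, 271.0]]
[(170, [165, 174, 182]), (174, [93, 97, 102]), (178, [93, 98, 102]), (182, [93, 98, 102]), (186, [93, 98, 103]), (190, [93, 98, 103]), (194, [93, 98, 102]), (198, [96, 105, 114]), (202, [95, 105, 113]), (206, [95, 105, 113]), (210, [95, 105, 114]), (214, [95, 105, 114]), (218, [95, 105, 114]), (222, [94, 104, 112]), (226, [93, 98, 102]), (230, [169, 178, 187]), (234, [195, 206, 209]), (238, [198, 208, 209]), (242, [174, 182, 191]), (246, [149, 156, 163]), (250, [123, 130, 136]), (254, [104, 109, 115]), (258, [84, 89, 93]), (262, [85, 89, 93]), (266, [85, 89, 93]), (270, [85, 89, 94]), (274, [85, 90, 94]), (278, [85, 90, 94]), (282, [86, 90, 94]), (286, [86, 90, 95]), (290, [86, 90, 95]), (294, [85, 89, 94]), (298, [85, 89, 93]), (302, [83, 88, 92]), (306, [83, 87, 92]), (310, [83, 86, 91]), (314, [82, 86, 90]), (318, [82, 85, 90])]
```

Request:
step_arm(
  offset=[
    [0.5, 0, 1.2],
    [0.5, 0, 1.2],
    [0.5, 0, 1.2],
    [0.5, 0, 1.2],
    [0, 0, 0],
  ],
  delta_rot=[
    [0, 0, 0],
    [0, 0, 0],
    [0, 0, 0],
    [0, 0, 0],
    [0, 0, 0],
  ],
)

```text
time: 17.8
tool_pos: [618.1, -28.0, 166.6]
eef_rot: [-0.392, 0.571, 0.627, 0.356]
wrist_force: [-10.0, -4.7, -1.4]
opening: 0.159
grasp_force: 30.0
```

```bash
cat > th.py <<'E'
from h import *
f,s=grab("wrist"); w=wcam(f,s)
g=stw_inv(p,np.array(s['tool_pos'])+155*qm(s['eef_rot'])[:,2]); print(g,s['wrist_force'],'kin',np.pi/2+np.arctan2(g[1]-20,g[2]-26),'r',np.hypot(g[1]-20,g[2]-26))
for th in (1.45,1.5,1.55,1.6,1.64,1.68,1.72):
    d=np.array([0,-np.cos(th),np.sin(th)]);h=np.array([55,20,26]); print(th,proj(w,stw(p,[h+125*d])).round().tolist())
col=f['color'][:,318:323,1].mean(1).astype(int)
print([(v,int(col[v])) for v in range(160,280,4)])
E
python3 th.py
```

```text
wrist 17.8 {'mtx': [[317.385, 0.0, 319.895], [0.0, 317.385, 199.742], [0.0, 0.0, 1.0]], 'distortion': [-0.064, 0.0, 0.0, 0.0, 0.0], 'T_tool_cam': [[0.001, 0.95, 0.313, 79.167], [1.0, -0.001, 0.0, -0.634], [0.0, 0.313, -0.95, 31.541], [0.0, 0.0, 0.0, 1.0]]}
[54.48533205 42.47122489 98.48592616] [-9.97736328 -4.69693466 -1.39478535] kin 1.871409394697345 r 75.88916549424918
1.45 [[324.0, 303.0]]
1.5 [[324.0, 280.0]]
1.55 [[324.0, 259.0]]
1.6 [[323.0, 242.0]]
1.64 [[323.0, 229.0]]
1.68 [[323.0, 218.0]]
1.72 [[323.0, 208.0]]
[(160, 171), (164, 171), (168, 171), (172, 172), (176, 172), (180, 172), (184, 98), (188, 97), (192, 97), (196, 97), (200, 97), (204, 97), (208, 104), (212, 104), (216, 103), (220, 89), (224, 100), (228, 109), (232, 124), (236, 119), (240, 105), (244, 96), (248, 91), (252, 90), (256, 95), (260, 96), (264, 96), (268, 96), (272, 96), (276, 96)]
```

Request:
step_arm(
  offset=[
    [0.5, 0, 1],
    [0.5, 0, 1],
    [0, 0, 0],
  ],
  delta_rot=[
    [0, 0, 0],
    [0, 0, 0],
    [0, 0, 0],
  ],
)

```text
time: 18.15
tool_pos: [618.0, -25.9, 166.3]
eef_rot: [-0.392, 0.571, 0.627, 0.356]
wrist_force: [-8.0, -4.5, -1.7]
opening: 0.156
grasp_force: 29.9
```

Request:
step_arm(
  offset=[
    [0.5, 0, 1],
    [0.5, 0, 1],
    [0, 0, 0],
  ],
  delta_rot=[
    [0, 0, 0],
    [0, 0, 0],
    [0, 0, 0],
  ],
)

```text
time: 18.45
tool_pos: [617.8, -24.7, 166.4]
eef_rot: [-0.391, 0.572, 0.628, 0.355]
wrist_force: [-8.4, -10.3, -2.3]
opening: 0.157
grasp_force: 30.3
```

```bash
python3 th.py
```

```text
wrist 18.45 {'mtx': [[317.385, 0.0, 319.895], [0.0, 317.385, 199.742], [0.0, 0.0, 1.0]], 'distortion': [-0.064, 0.0, 0.0, 0.0, 0.0], 'T_tool_cam': [[0.001, 0.95, 0.313, 79.169], [1.0, -0.001, 0.0, -0.634], [0.0, 0.313, -0.95, 31.544], [0.0, 0.0, 0.0, 1.0]]}
[54.54654556 45.68918829 97.99099157] [ -8.422085   -10.34486094  -2.27444744] kin 1.9135506936252336 r 76.43714583086806
1.45 [[324.0, 314.0]]
1.5 [[324.0, 290.0]]
1.55 [[324.0, 269.0]]
1.6 [[323.0, 250.0]]
1.64 [[323.0, 237.0]]
1.68 [[323.0, 225.0]]
1.72 [[323.0, 214.0]]
[(160, 170), (164, 170), (168, 170), (172, 170), (176, 171), (180, 171), (184, 171), (188, 170), (192, 97), (196, 96), (200, 97), (204, 96), (208, 96), (212, 96), (216, 84), (220, 98), (224, 106), (228, 121), (232, 119), (236, 107), (240, 97), (244, 92), (248, 91), (252, 91), (256, 91), (260, 91), (264, 92), (268, 91), (272, 91), (276, 91)]
```

Request:
step_arm(
  offset=[
    [0, 0, 0],
    [0, 0, 0],
    [0, 0, 0],
    [0, 0, 0],
    [0, 0, 0],
  ],
  delta_rot=[
    [0, 0, 0],
    [0, 0, 0],
    [0, 0, 0],
    [0, 0, 0],
    [0, 0, 0],
  ],
  hand=0.5,
)

```text
time: 19.0
tool_pos: [618.6, -22.8, 166.5]
eef_rot: [-0.392, 0.571, 0.627, 0.358]
wrist_force: [-0.4, 0.2, 0.4]
opening: 0.501
grasp_force: 0.0
```

Request:
step_arm(
  offset=[
    [0, 0, -8],
    [0, 0, -15],
    [0, 0, -20],
    [0, 0, -20],
    [0, 0, -20],
    [0, 0, -20],
    [0, 0, 0],
  ],
  delta_rot=[
    [0, 0, 0],
    [0, 0, 0],
    [0, 0, 0],
    [0, 0, 0],
    [0, 0, 0],
    [0, 0, 0],
    [0, 0, 0],
  ],
)

```text
time: 19.7
tool_pos: [627.4, -117.9, 212.6]
eef_rot: [-0.39, 0.572, 0.626, 0.358]
wrist_force: [0.0, -0.9, -0.1]
opening: 0.503
grasp_force: 0.0
```

```bash
python3 th.py
python3 - <<'E'
from h import *
plan(p,[((-10,-110,170),25,-6,10),((-87,-139,110),0,-12,10),((-87,-139,49),0,-12,5)])
E
```

```text
wrist 19.7 {'mtx': [[317.385, 0.0, 319.895], [0.0, 317.385, 199.742], [0.0, 0.0, 1.0]], 'distortion': [-0.064, 0.0, 0.0, 0.0, 0.0], 'T_tool_cam': [[0.001, 0.95, 0.313, 79.167], [1.0, -0.001, 0.0, -0.64], [0.0, 0.313, -0.95, 31.536], [0.0, 0.0, 0.0, 1.0]]}
[ 56.48575269 -47.85541309 144.59327291] [ 0.02651914 -0.90268563 -0.10446474] kin 1.0510921024104292 r 136.63352979643105
1.45 [[318.0, 192.0]]
1.5 [[318.0, 184.0]]
1.55 [[318.0, 176.0]]
1.6 [[318.0, 170.0]]
1.64 [[318.0, 165.0]]
1.68 [[318.0, 160.0]]
1.72 [[318.0, 156.0]]
[(160, 110), (164, 132), (168, 111), (172, 99), (176, 98), (180, 98), (184, 98), (188, 98), (192, 97), (196, 97), (200, 97), (204, 97), (208, 97), (212, 96), (216, 96), (220, 101), (224, 105), (228, 105), (232, 104), (236, 104), (240, 105), (244, 104), (248, 104), (252, 103), (256, 103), (260, 103), (264, 103), (268, 103), (272, 103), (276, 102)]
t 19.75 grasp st [ 56.1 -46.5 143.9] phi 64.0 F [0.3 0.5 0.1]
(-10, -110, 170) 25 10 
 O [[10.1, -7.7, -6.5], [9.6, -7.6, -6.5], [9.1, -7.6, -6.5], [8.6, -7.5, -6.4], [8.1, -7.4, -6.3], [7.6, -7.4, -6.2], [7.1, -7.3, -6.0], [6.6, -7.2, -5.8], [6.2, -7.1, -5.5], [5.7, -7.1, -5.3]] 
 D [-0.41, -3.9, 0.43] TCP [ 554. -113.  310.]
(-87, -139, 110) 0 10 
 O [[0.9, -7.7, 4.0], [1.0, -7.6, 4.3], [1.1, -7.6, 4.5], [1.2, -7.5, 4.7], [1.3, -7.5, 4.9], [1.5, -7.4, 5.2], [1.6, -7.4, 5.4], [1.8, -7.4, 5.6], [2.0, -7.3, 5.8], [2.1, -7.3, 6.0]] 
 D [-0.13, -2.5, 0.59] TCP [481. -83. 265.]
(-87, -139, 49) 0 5 
 O [[-0.0, 0.0, 12.2], [-0.0, 0.0, 12.2], [-0.0, 0.0, 12.2], [-0.0, 0.0, 12.2], [-0.0, 0.0, 12.2]] 
 D [-0.0, 0.0, -0.0] TCP [481. -83. 204.]
```

Request:
step_arm(
  offset=[
    [10, -7.7, -6.5],
    [9.6, -7.6, -6.5],
    [9.1, -7.6, -6.5],
    [8.6, -7.5, -6.4],
    [8.1, -7.4, -6.3],
    [7.6, -7.4, -6.2],
    [7.1, -7.3, -6],
    [6.6, -7.2, -5.8],
    [6.2, -7.1, -5.5],
    [5.7, -7.1, -5.3],
  ],
  delta_rot=[
    [-0.4, -3.9, 0.43],
    [-0.4, -3.9, 0.43],
    [-0.4, -3.9, 0.43],
    [-0.4, -3.9, 0.43],
    [-0.4, -3.9, 0.43],
    [-0.4, -3.9, 0.43],
    [-0.4, -3.9, 0.43],
    [-0.4, -3.9, 0.43],
    [-0.4, -3.9, 0.43],
    [-0.4, -3.9, 0.43],
  ],
  hand=0.4,
)

```text
time: 20.75
tool_pos: [553.1, -110.4, 310.3]
eef_rot: [-0.153, 0.693, 0.688, 0.152]
wrist_force: [-0.3, 0.6, -0.5]
opening: 0.601
grasp_force: 0.0
```

Request:
step_arm(
  offset=[
    [0.9, -7.7, 4],
    [1, -7.6, 4.3],
    [1.1, -7.6, 4.5],
    [1.2, -7.5, 4.7],
    [1.3, -7.5, 4.9],
    [1.5, -7.4, 5.2],
    [1.6, -7.4, 5.4],
    [1.8, -7.4, 5.6],
    [2, -7.3, 5.8],
    [2.1, -7.3, 6],
  ],
  delta_rot=[
    [-0.13, -2.5, 0.6],
    [-0.13, -2.5, 0.6],
    [-0.13, -2.5, 0.6],
    [-0.13, -2.5, 0.6],
    [-0.13, -2.5, 0.6],
    [-0.13, -2.5, 0.6],
    [-0.13, -2.5, 0.6],
    [-0.13, -2.5, 0.6],
    [-0.13, -2.5, 0.6],
    [-0.13, -2.5, 0.6],
  ],
)

```text
time: 21.75
tool_pos: [479.5, -81.0, 264.4]
eef_rot: [-0.001, 0.746, 0.666, -0.002]
wrist_force: [-0.5, -0.3, -0.5]
opening: 0.6
grasp_force: 0.0
```

Run:
```python
from h import *
plan(p,[((-87,-139,49.5),0,-12,5)])
f,s=grab("wrist"); w=wcam(f,s)
print(proj(w,stw(p,[(-87,-140,55),(-76,-140,55),(-98,-140,55)])).round())
v=int(proj(w,stw(p,[(-87,-140,55)]))[0][1]); print(v,f['color'][v,260:380:4,:].sum(1).tolist())
```

```text
t 21.75 grasp st [ -88.6 -136.9  109.4] phi -0.0 F [-0.5 -0.3 -0.5]
(-87, -139, 49.5) 0 5 
 O [[-0.4, 0.3, 12.0], [-0.4, 0.3, 12.0], [-0.4, 0.3, 12.0], [-0.4, 0.3, 12.0], [-0.4, 0.3, 12.0]] 
 D [-0.04, 0.02, 0.04] TCP [481. -83. 204.]
wrist 21.75 {'mtx': [[317.385, 0.0, 319.895], [0.0, 317.385, 199.742], [0.0, 0.0, 1.0]], 'distortion': [-0.064, 0.0, 0.0, 0.0, 0.0], 'T_tool_cam': [[0.001, 0.95, 0.313, 80.462], [1.0, -0.0, -0.0, -0.632], [-0.0, 0.313, -0.95, 32.343], [0.0, 0.0, 0.0, 1.0]]}
[[325. 238.]
 [342. 235.]
 [307. 241.]]
238 [475, 471, 458, 443, 468, 467, 453, 452, 394, 421, 429, 442, 442, 441, 447, 447, 436, 451, 454, 445, 263, 251, 258, 259, 270, 264, 267, 264, 272, 274]
```

Run:
```python
import cv2,glob
a=cv2.imread('pics/wrist_21.75.png').astype(int)
for v in (200,225,238): print(v,(a[v,270:370:3].max(1)-a[v,270:370:3].min(1)).tolist())
```

```text
200 [15, 15, 15, 16, 21, 35, 51, 64, 69, 72, 69, 10, 4, 4, 4, 3, 3, 3, 4, 4, 3, 3, 5, 47, 62, 59, 60, 64, 66, 65, 66, 64, 64, 66]
225 [65, 68, 68, 71, 67, 66, 67, 69, 71, 71, 58, 6, 5, 5, 4, 4, 4, 4, 4, 4, 4, 4, 7, 52, 60, 61, 58, 61, 64, 65, 64, 64, 62, 64]
238 [116, 112, 118, 117, 117, 116, 116, 101, 99, 109, 83, 16, 14, 15, 14, 15, 15, 14, 14, 14, 15, 15, 17, 52, 60, 59, 61, 61, 64, 64, 63, 64, 62, 63]
```

Request:
step_arm(
  offset=[
    [-0.4, 0, 12],
    [-0.4, 0, 12],
    [-0.4, 0, 12],
    [-0.4, 0, 12],
    [-0.4, 0, 12],
    [0, 0, 0],
  ],
  delta_rot=[
    [0, 0, 0],
    [0, 0, 0],
    [0, 0, 0],
    [0, 0, 0],
    [0, 0, 0],
    [0, 0, 0],
  ],
)

```text
time: 22.4
tool_pos: [479.0, -84.1, 202.9]
eef_rot: [-0.003, 0.747, 0.665, -0.002]
wrist_force: [-0.2, 0.3, 0.7]
opening: 0.599
grasp_force: 0.0
```

Request:
step_arm(
  offset=[
    [0, 0, 0],
    [0, 0, 0],
    [0, 0, 0],
    [0, 0, 0],
    [0, 0, 0],
    [0, 0, 0],
    [0, 0, 0],
  ],
  delta_rot=[
    [0, 0, 0],
    [0, 0, 0],
    [0, 0, 0],
    [0, 0, 0],
    [0, 0, 0],
    [0, 0, 0],
    [0, 0, 0],
  ],
  hand=1,
  squeeze=60,
)

```text
time: 23.1
tool_pos: [480.1, -84.2, 205.4]
eef_rot: [-0.001, 0.746, 0.665, -0.001]
wrist_force: [-1.3, 0.9, 5.7]
opening: 0.243
grasp_force: 59.3
```

Run:
```python
from h import *
s=sensors.sense(); g=stw_inv(p,np.array(s['tool_pos'])+155*qm(s['eef_rot'])[:,2])
z=g[2]-8; w=[((g[0],g[1]+.5,z),3.5,-12,4)]
for k in (1,2):
    a=np.radians(13.5-6.5*k); w.append(((-55-142*np.sin(a),-142*np.cos(a)+.8,z),3.5,-12+6.5*k,5))
plan(p,w)
```

```text
t 23.1 grasp st [ -88.  -140.1   50.4] phi -0.0 F [-1.3  0.9  5.7]
(np.float64(-88.02428241244644), np.float64(-139.60833417687385), np.float64(42.40141866103832)) 3.5 4 
 O [[-2.3, -0.1, 2.0], [-2.3, -0.1, 2.0], [-2.3, -0.1, 2.0], [-2.4, -0.1, 2.0]] 
 D [-0.03, 0.89, 0.04] TCP [479. -93. 197.]
(np.float64(-72.30544676353094), np.float64(-140.1415535330677), np.float64(42.40141866103832)) 3.5 5 
 O [[0.6, 3.3, 0.0], [0.5, 3.3, 0.0], [0.4, 3.3, 0.0], [0.3, 3.3, 0.0], [0.3, 3.3, 0.0]] 
 D [0.08, 0.0, -1.3] TCP [495. -92. 197.]
(np.float64(-56.2391680407691), np.float64(-141.19459307511232), np.float64(42.40141866103832)) 3.5 5 
 O [[0.1, 3.4, 0.0], [0.0, 3.4, 0.0], [-0.0, 3.4, -0.0], [-0.1, 3.4, -0.0], [-0.2, 3.4, -0.0]] 
 D [0.08, 0.0, -1.3] TCP [513. -92. 197.]
```

Request:
step_arm(
  offset=[
    [-2.3, 0, 2.2],
    [-2.3, 0, 2.2],
    [-2.3, 0, 2.2],
    [-2.4, 0, 2.2],
  ],
  delta_rot=[
    [0, 0.9, 0],
    [0, 0.9, 0],
    [0, 0.9, 0],
    [0, 0.9, 0],
  ],
)

```text
time: 23.5
tool_pos: [479.5, -93.8, 196.7]
eef_rot: [-0.021, 0.746, 0.665, 0.022]
wrist_force: [-2.1, -2.0, 8.5]
opening: 0.245
grasp_force: 59.6
```

Request:
step_arm(
  offset=[
    [0.5, 3.3, 0],
    [0.5, 3.3, 0],
    [0.4, 3.3, 0],
    [0.3, 3.3, 0],
    [0.3, 3.3, 0],
    [0.1, 3.4, 0],
    [0, 3.4, 0],
    [0, 3.4, 0],
    [-0.1, 3.4, 0],
    [-0.2, 3.4, 0],
  ],
  delta_rot=[
    [0.1, 0, -1.3],
    [0.1, 0, -1.3],
    [0.1, 0, -1.3],
    [0.1, 0, -1.3],
    [0.1, 0, -1.3],
    [0.1, 0, -1.3],
    [0.1, 0, -1.3],
    [0.1, 0, -1.3],
    [0.1, 0, -1.3],
    [0.1, 0, -1.3],
  ],
)

```text
time: 24.5
tool_pos: [513.9, -93.0, 197.0]
eef_rot: [-0.023, 0.666, 0.745, 0.019]
wrist_force: [-0.2, -2.7, 6.7]
opening: 0.24
grasp_force: 59.7
```

Run:
```python
from h import *
d=150
def pt(a):
    t=np.radians(a); return np.array([17*np.sin(t)-(d-9+12*t)*np.cos(t),32+17*np.cos(t)+(d-9+12*t)*np.sin(t)])
s=sensors.sense(); g=stw_inv(p,np.array(s['tool_pos'])+155*qm(s['eef_rot'])[:,2]); a0=-3.5; o=g[1:]-pt(a0); print(g,o)
plan(p,[((g[0],*(pt(a)+o)),-a,1,5) for a in (1,5.5,10)])
```

```text
[ -55.61379667 -142.64935741   42.28432339] [-1.60619669  1.87912498]
t 24.5 grasp st [ -55.6 -142.6   42.3] phi 3.4 F [-0.2 -2.7  6.7]
(np.float64(-55.61379666602487), np.float64(-142.4974384042093), np.float64(53.340980327889504)) -1 5 
 O [[2.6, -0.1, -2.2], [2.5, -0.1, -2.2], [2.5, -0.1, -2.2], [2.5, -0.1, -2.2], [2.4, -0.1, -2.2]] 
 D [-0.04, -0.88, 0.02] TCP [512. -81. 208.]
(np.float64(-55.61379666602487), np.float64(-141.47429696947344), np.float64(64.42551783777573)) -5.5 5 
 O [[2.6, 0.0, -2.2], [2.6, 0.0, -2.2], [2.5, 0.0, -2.2], [2.5, 0.0, -2.2], [2.5, 0.0, -2.2]] 
 D [-0.0, -0.9, -0.0] TCP [511. -68. 219.]
(np.float64(-55.61379666602487), np.float64(-139.57464737409563), np.float64(75.468937724207)) -10 5 
 O [[2.6, 0.0, -2.2], [2.6, 0.0, -2.2], [2.5, 0.0, -2.2], [2.5, 0.0, -2.2], [2.5, 0.0, -2.2]] 
 D [0.0, -0.9, -0.0] TCP [509. -54. 228.]
```

Request:
step_arm(
  offset=[
    [2.6, 0, -2.2],
    [2.5, 0, -2.2],
    [2.5, 0, -2.2],
    [2.5, 0, -2.2],
    [2.4, 0, -2.2],
  ],
  delta_rot=[
    [0, -0.9, 0],
    [0, -0.9, 0],
    [0, -0.9, 0],
    [0, -0.9, 0],
    [0, -0.9, 0],
  ],
)

```text
time: 25.0
tool_pos: [512.7, -80.5, 208.5]
eef_rot: [0.007, 0.667, 0.745, -0.007]
wrist_force: [3.3, -3.9, 4.6]
opening: 0.247
grasp_force: 59.3
```

Request:
step_arm(
  offset=[
    [2.6, 0, -2.2],
    [2.6, 0, -2.2],
    [2.5, 0, -2.2],
    [2.5, 0, -2.2],
    [2.5, 0, -2.2],
  ],
  delta_rot=[
    [0, -0.9, 0],
    [0, -0.9, 0],
    [0, -0.9, 0],
    [0, -0.9, 0],
    [0, -0.9, 0],
  ],
)

```text
time: 25.5
tool_pos: [511.2, -67.2, 218.9]
eef_rot: [0.036, 0.666, 0.745, -0.034]
wrist_force: [4.1, -4.1, 4.4]
opening: 0.244
grasp_force: 59.3
```

Request:
step_arm(
  offset=[
    [2.6, 0, -2.2],
    [2.6, 0, -2.2],
    [2.5, 0, -2.2],
    [0, 0, 0],
  ],
  delta_rot=[
    [0, -0.9, 0],
    [0, -0.9, 0],
    [0, -0.9, 0],
    [0, 0, 0],
  ],
)

```text
time: 25.9
tool_pos: [510.3, -58.8, 224.8]
eef_rot: [0.054, 0.665, 0.744, -0.049]
wrist_force: [3.8, -5.3, 5.0]
opening: 0.243
grasp_force: 59.2
```

Request:
step_arm(
  offset=[
    [2.6, 0, -2.2],
    [2.6, 0, -2.2],
    [0, 0, 0],
  ],
  delta_rot=[
    [0, -0.9, 0],
    [0, -0.9, 0],
    [0, 0, 0],
  ],
)

```text
time: 26.2
tool_pos: [509.7, -53.1, 228.4]
eef_rot: [0.065, 0.664, 0.743, -0.06]
wrist_force: [3.9, -4.5, 5.1]
opening: 0.241
grasp_force: 59.3
```

Request:
step_arm(
  offset=[
    [2.6, 0, -2.2],
    [2.6, 0, -2.2],
    [0, 0, 0],
  ],
  delta_rot=[
    [0, -0.9, 0],
    [0, -0.9, 0],
    [0, 0, 0],
  ],
)

```text
time: 26.5
tool_pos: [507.3, -46.0, 230.3]
eef_rot: [0.073, 0.662, 0.742, -0.07]
wrist_force: [1.6, -2.2, -0.6]
opening: 0.242
grasp_force: 58.9
```

Request:
step_arm(
  offset=[
    [0, 0, 0],
    [0, 0, 0],
    [0, 0, 0],
    [0, 0, 0],
    [0, 0, 0],
  ],
  delta_rot=[
    [0, 0, 0],
    [0, 0, 0],
    [0, 0, 0],
    [0, 0, 0],
    [0, 0, 0],
  ],
  hand=0.4,
)

```text
time: 27.0
tool_pos: [507.3, -46.6, 230.2]
eef_rot: [0.073, 0.662, 0.742, -0.07]
wrist_force: [-0.5, 0.1, 0.1]
opening: 0.603
grasp_force: 0.0
```

Request:
step_arm(
  offset=[
    [0, 0, -8],
    [0, 0, -15],
    [0, 0, -25],
    [0, 0, -25],
    [0, 0, -25],
    [0, 0, -25],
    [0, 0, -25],
    [0, 0, 0],
    [0, 0, 0],
    [0, 0, 0],
  ],
  delta_rot=[
    [0, 0, 0],
    [0, 0, 0],
    [0, 0, 0],
    [0, 0, 0],
    [0, 0, 0],
    [0, 0, 0],
    [0, 0, 0],
    [0, 0, 0],
    [0, 0, 0],
    [0, 0, 0],
  ],
)

```text
time: 28.0
tool_pos: [504.6, -16.8, 374.5]
eef_rot: [0.073, 0.662, 0.742, -0.07]
wrist_force: [-0.2, -0.4, -1.0]
opening: 0.599
grasp_force: 0.0
```

Run:
```python
from h import *
f,s=grab("wrist"); w=wcam(f,s); a=f['color'].astype(int)
c,sn=np.cos,np.sin
for al in (-8,0,6,9,12,29):
    t=np.radians(al); e=[(x,15+3-2-175*c(t)+5*0,49+175*sn(t)+5) for x in (-66,-55,-44)]
    print(al,proj(w,stw(p,e)).round().tolist())
# bar end rows: low-saturation column near predicted u
sat=a.max(2)-a.min(2); u0=int(proj(w,stw(p,[(-56,-150,75)]))[0][0]); print('u',u0,[(v,int(sat[v,u0]),int(a[v,u0].sum())) for v in range(100,330,6)])
g=proj(w,stw(p,[(-56,-130,72)]))[0].astype(int); print(g,sat[g[1],g[0]-50:g[0]+51:4].tolist())
```

```text
wrist 28.0 {'mtx': [[317.385, 0.0, 319.895], [0.0, 317.385, 199.742], [0.0, 0.0, 1.0]], 'distortion': [-0.064, 0.0, 0.0, 0.0, 0.0], 'T_tool_cam': [[0.0, 0.95, 0.313, 80.914], [1.0, -0.0, -0.001, -0.623], [-0.0, 0.313, -0.95, 32.298], [0.0, 0.0, 0.0, 1.0]]}
-8 [[313.0, 187.0], [323.0, 187.0], [334.0, 187.0]]
0 [[312.0, 199.0], [323.0, 200.0], [334.0, 200.0]]
6 [[312.0, 208.0], [323.0, 209.0], [335.0, 209.0]]
9 [[311.0, 212.0], [323.0, 213.0], [335.0, 213.0]]
12 [[311.0, 216.0], [323.0, 216.0], [336.0, 217.0]]
29 [[309.0, 231.0], [324.0, 232.0], [339.0, 232.0]]
u 322 [(100, 3, 193), (106, 3, 193), (112, 3, 194), (118, 2, 195), (124, 2, 195), (130, 3, 196), (136, 3, 196), (142, 3, 196), (148, 3, 196), (154, 3, 198), (160, 3, 199), (166, 3, 199), (172, 3, 218), (178, 7, 358), (184, 4, 685), (190, 4, 687), (196, 4, 687), (202, 4, 687), (208, 4, 686), (214, 4, 638), (220, 97, 388), (226, 101, 392), (232, 102, 399), (238, 104, 407), (244, 105, 412), (250, 105, 411), (256, 104, 407), (262, 104, 408), (268, 105, 412), (274, 107, 421), (280, 107, 421), (286, 106, 414), (292, 102, 402), (298, 100, 391), (304, 97, 383), (310, 96, 376), (316, 95, 374), (322, 95, 375), (328, 97, 377)]
[323 181] [111, 104, 108, 103, 109, 100, 93, 97, 92, 11, 5, 7, 7, 8, 8, 15, 97, 96, 112, 108, 109, 106, 109, 111, 108, 111]
```

```bash
python3 -c "
from h import *
print(job_done())"
```

```text
the job is handed in; nothing more can be done
None
```

I handed the job in at about 28 s, but the verdict wasn't shown: by my own readings, the mould rests on the prop (about 1.7 rad), the bar lies free over the fulcrum with its grip point about 78 mm up, and the robot is clear; the teapot, mug and bowl were never approached.

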